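Lock the culture dishes away in the bifold-door cabinet

ROBOT

A 7-joint arm with a two-finger parallel gripper is mounted at the origin on a cart in front of the work surface, level with it; the furniture and walls round the work are solid. World frame = base frame: x ahead of the robot, y to its left, z up, the work surface at z = 0. Lengths are in m, angles in rad, forces in N, time in s.
With the tool pointing down it reaches from about 0.4 to 0.85 m from the base axis. Payload 10.4 kg.
Tool frame: the origin (TCP) lies between the finger pads, 19 mm behind the fingertips; this is the grasp point; z points along the fingers, y is the line along which they close (so a half turn about z gives the same grasp; the last joint's range is limited). The gripper opens to 87 mm and grips with 3 to 60 N. Pads are 19 mm wide; open, the fingers measure 117 mm over their backs; the gripper's body (75 mm by 190 mm) begins 51 mm behind the grasp point.
Start: joints at [-1.364, 0.332, -0.065, 1.46, 0.022, 1.35, -0.088], TCP at [0.142, 0.609, 0.241] pointing down, gripper open.
Joint ranges: [-2.6, 2.6], [-0.5, 2.12], [-1.47, 1.34], [0.16, 2.42], [-1.27, 4.41], [0.06, 2.06], [-2.6, 2.6]. Speed limits (rad/s): [2.22, 2.22, 2.79, 2.79, 3.14, 3.14, 3.14].

INTERFACE

Orientations are given as a unit quaternion [x, y, z, w].
In Python, from bench import r gives the robot as it stands.
- The arm moves only by the tool arm_command, never from a script. Its argument "moves" is one flat list of numbers, 4 for each row, row after row: the shift along the tool's x, y, z in cm, then the turn about the tool's z in degrees. A call has 1 to 12 rows; each row shifts and turns the commanded pose from where the row before left it, along the tool's axes as they then stand; what a row does not reach is not made up. A row lasts 1/12 s, in which the tool goes at most 41.7 mm and 7.16 degrees, less where a joint would pass 70% of its speed; a pose out of reach is approached as far as the arm can. A call with a gripper value outside its range is refused whole. "fingers" is the opening in per cent of the stroke, from 0 (shut) to 100 (fully open), set as the call begins (left out, the last holds). The fingers move at their own pace and stop on an object; "squeeze" is the grip in N (left out, the last holds). Time passes only in rows, so rows that do not move let the fingers close. It gives the time, the measured TCP pose, the force, the opening and the grip force at its end, in the units of the state.
- r.read_state(): the state, without advancing time (a new reading comes with each control period).
- r.camera(name): name is "side" or "top" or "wrist"; returns the picture (420x560x3 uint8, red, green, blue); there is no depth.
- r.camera_info(name): a dict with "fx", "fy", "cx", "cy" (pixels), "origin" and "attitude" of the camera in the world. Camera axes: x right, y up, looking along -z (the intrinsics and any distortion apply to the point x, -y, -z); pixel columns grow to the right and rows downward; lengths in m; the calibration is good to about 2 mm. A picture is of the moment at which its call begins: read the wrist's pose just before it. camera_info takes no time and is no camera call; for the wrist camera it gives the pose at the moment of the call.
- r.close_job(): hands the job in; it is judged then, once.
The state is a dict: "time": time; "joint_positions": joint angles; "joint_vel": joint speeds; "joint_torque": joint torques, N m; "ee_pos": TCP position; "eef_rot": TCP orientation; "ft_force": force on the tool from outside, world axes, zero at the start; "torque": the same for the moment, N m; "width": finger opening in m; "grip_force": force on a finger pad.
Only numpy, scipy, OpenCV 4.12 (cv2) and the standard library are available. Lean on these libraries where they do the work, as an engineer would, in place of code of your own. Each camera call takes 0.05 s, during which the arm holds its last target. There are 200 camera calls.

TASK

Put away the petri dishes that lie on the near part of the table, to the left of the cabinet. Take the key from its stand and unlock the cabinet with it, fold the bifold door fully open, lay every one of those dishes flat, side by side, on the cabinet's floor, then close the door fully flat, lock it again with the key, and put the key back upright in its stand. Leave the skulls and the tweezers where they are.

Things in the scene. Friction and masses are not known exactly. Their poses are not given: they have to be found in the camera images.
- cabinet: Low grey cabinet fixed to the table, 170 (x) by 340 (y) mm, walls 60 mm high, rails on the long walls up to 69 mm. Origin under its centre on the table; z up, x away from the robot, y left (yaw within 0.15). Its top is a white bifold door of two panels, each 160 mm along y, 156 wide, 10 thick. A lock pillar, 60 x 56 x 46 mm, stands at the middle of its front (-x) wall.
- cabinet_floor (a point): Centre of the cabinet's inner floor, 6 mm above the table, axes as the cabinet. The inside reaches 75 mm either way along x and 160 mm along y. With the door fully open the part from y = -100 to +160 mm is open above; but the handle and fold overhang to y = -75 mm up to 220 mm above the table, so keep the gripper clear of them.
- door_fold (a point): Middle of the hinge between the panels, at their underside. The rear panel is hinged to the cabinet at y = -160, z = 60 mm (cabinet frame); at door angle a the fold is at y = -160 + 160 cos a, z = 60 + 160 sin a: it rises like a tent.
- lead_edge (a point): Middle of the lead panel's free edge, at its underside. It runs in the track along cabinet y at z = 60 mm: y = -160 + 320 cos a, from +160 (shut) to -106 mm (open).
- door_handle (a point): Centre of the handle: a steel bar 12 mm thick, 90 mm long along cabinet x, 35 mm off the lead panel's upper face, 30 mm from the fold. At door angle a: cabinet y = -160 + 190 cos a + 45 sin a, z = 60 + 130 sin a + 45 cos a (mm). The bar can roll between the fingers as the panel tilts. Door open, about 30 mm are free for a finger between bar and panel.
- door_rear (a joint): Door angle a of the rear panel: 0 shut flat, 1.4 fully open (stop). The door stays where it is left; about 5 N at the handle moves it. It cannot open while the lock's tongue lies over it, nor shut while the tongue is turned over the cabinet.
- lock (a joint): Angle of the lock barrel: 0 locked (tongue along cabinet +x, over the lead panel), 1.25 unlocked (stop), growing clockwise seen from above; 0.06 N m friction, stays where left.
- lock_slot (a point): Centre of the key slot's mouth on the brass lock barrel, 82 mm above the table, at cabinet x = -130, y = +20 mm; turns with the barrel. Slot 26 mm long (its x) by 10 mm wide (y), 29 mm deep, edges chamfered 2 mm; z up. A steel tongue, 12 mm wide, reaches 66 mm from the axis along x, 4 to 10 mm below the mouth.
- key: Key, 79 mm tall, upright in its stand: blade 20 (x) by 6 (y) by 28 mm; above it a flange 34 mm across, 5 thick, that rests on the lock's or stand's top; then a black flat grip 34 (x) by 9 (y) by 46 mm. Origin at the blade's lower end, z up. Grip the black part across y, TCP 57 mm above the origin. 60 g. In the lock it has about 0.2 rad of turning play each way and stays upright when let go.
- key_stand: Wooden block 60 (x) by 50 (y) by 40 mm tall fixed to the table at the front right; origin under its centre.
- stand_slot (a point): Centre of the mouth of the stand's slot, on the block's top at 40 mm; slot 29 mm (this point's x) by 14 mm (y), 34 mm deep, z up. The key's flange rests on the top.
- dish_a: Round clear petri dish with lid, filled with pale agar, 60 mm across, 14 mm tall, 18 g, lying on the table to the left of the cabinet; may be absent. Origin at the centre of its underside, z up. Grip it across its width from above.
- dish_b: Round clear petri dish with lid, filled with pale agar, 60 mm across, 14 mm tall, 18 g, lying on the table to the left of the cabinet; may be absent. Origin at the centre of its underside, z up. Grip it across its width from above.
- dish_c: Round clear petri dish with lid, filled with pale agar, 60 mm across, 14 mm tall, 18 g, lying on the table to the left of the cabinet; may be absent. Origin at the centre of its underside, z up. Grip it across its width from above.
- dish_d: Round clear petri dish with lid, filled with pale agar, 60 mm across, 14 mm tall, 18 g, lying on the table to the left of the cabinet; may be absent. Origin at the centre of its underside, z up. Grip it across its width from above.
- hare_skull: Long hare skull, 68 x 124 x 56 mm, bystander near the robot; origin at the centre of its underside.
- monkey_skull: Round monkey skull, 82 x 100 x 69 mm, bystander to the right of the cabinet; origin at the centre of its underside.
- tweezers: Steel tweezers, 14 x 106 x 9 mm, bystander on the table near the robot; origin at the centre of the underside.
Things that resemble listed ones, but are neither listed nor needed, are in the scene too. What is shaped like the dish_b but red is not meant. Leave any orange look-alike of the dish_d alone.

How it is judged:
On the way, in this order (a step that is already met when the one before it is completed fails the run):
1. the key is in the lock and has turned it to unlocked (value of joint lock above 1.1 rad and z of key in the frame of lock_slot below -0.02 m and x of key in the frame of lock_slot between -0.007 and 0.007 m and y of key in the frame of lock_slot between -0.005 and 0.005 m), for 0.2 s.
2. the bifold door is folded fully open (value of joint door_rear above 1.25 rad), for 0.2 s.
3. with the door open, all dishes lie flat on the cabinet floor (x of dish_a in the frame of cabinet between -0.055 and 0.055 m and y of dish_a in the frame of cabinet between -0.14 and 0.14 m and z of each of dish_a, dish_b, dish_c, dish_d in the frame of cabinet below 0.014 m and angle between each of dish_a, dish_b, dish_c, dish_d's own z axis and vertical below 0.15 rad and x of dish_b in the frame of cabinet between -0.055 and 0.055 m and y of dish_b in the frame of cabinet between -0.14 and 0.14 m and x of dish_c in the frame of cabinet between -0.055 and 0.055 m and y of dish_c in the frame of cabinet between -0.14 and 0.14 m and x of dish_d in the frame of cabinet between -0.055 and 0.055 m and y of dish_d in the frame of cabinet between -0.14 and 0.14 m and value of joint door_rear above 1 rad), for 0.2 s.
4. the door is closed flat over the dishes (x of dish_a in the frame of cabinet between -0.055 and 0.055 m and y of dish_a in the frame of cabinet between -0.14 and 0.14 m and z of each of dish_a, dish_b, dish_c, dish_d in the frame of cabinet below 0.014 m and angle between each of dish_a, dish_b, dish_c, dish_d's own z axis and vertical below 0.15 rad and x of dish_b in the frame of cabinet between -0.055 and 0.055 m and y of dish_b in the frame of cabinet between -0.14 and 0.14 m and x of dish_c in the frame of cabinet between -0.055 and 0.055 m and y of dish_c in the frame of cabinet between -0.14 and 0.14 m and x of dish_d in the frame of cabinet between -0.055 and 0.055 m and y of dish_d in the frame of cabinet between -0.14 and 0.14 m and value of joint door_rear below 0.05 rad), for 0.2 s.
5. the key has turned the lock back to locked (value of joint lock below 0.15 rad and value of joint door_rear below 0.05 rad and z of key in the frame of lock_slot below -0.02 m and x of key in the frame of lock_slot between -0.007 and 0.007 m and y of key in the frame of lock_slot between -0.005 and 0.005 m), for 0.2 s.
At the end, for the whole second after the job is handed in: Every dish present lies flat (within 0.15 rad) on the cabinet floor, the door is shut (below 0.05 rad), the lock is locked (below 0.15 rad), and the key stands in its stand, blade at least 22 mm deep and upright within 0.12 rad (all of step 4 and value of joint lock below 0.15 rad and z of key in the frame of stand_slot below -0.022 m and x of key in the frame of stand_slot between -0.008 and 0.008 m and y of key in the frame of stand_slot between -0.008 and 0.008 m and angle between key's own z axis and vertical below 0.12 rad); the robot touches nothing.
It fails at once if the hare skull moved more than 40 mm (distance of hare_skull from where it was at the start of the episode above 0.04 m).
It fails at once if the monkey skull moved more than 40 mm (distance of monkey_skull from where it was at the start of the episode above 0.04 m).
It fails at once if the tweezers moved more than 40 mm (distance of tweezers from where it was at the start of the episode above 0.04 m).
Of dish_a, dish_b, dish_c, dish_d only 2 to 3 are there at a start; the rules pass over those that are not, and their reading is None.
At some moment in a run one of dish_a, dish_b, dish_c, dish_d may be knocked a few centimetres aside while the robot is not near it.
It also fails if it takes over 210 s, if anything falls off the work surface, if the arm or the gripper's body presses on something with over 40 N, if the wrist force passes 120 N, or if a joint passes its speed limit or range.

## Working session

There is one attempt and no reset: what is moved stays moved. The work goes in short steps, Python scripts to look and compute and a tool call to move; the robot and the scene stay as the last step left them, time stands still between calls to the robot, and variables do not carry over. Pictures are saved under pics/ and viewed, at most 14 in all, crops included, and the job is handed in when it is done.

Besides the shell and the picture viewer there is one more tool, called after "Call:" as name(argument=value, ...) on one line, values as JSON. arm_command: Moves the arm, as the interface text tells. Its arguments: {"type":"object","properties":{"moves":{"type":"array"},"fingers":{"type":"number"},"squeeze":{"type":"number"}},"required":["moves"]}

```bash
mkdir -p pics; ls
python3 - <<'E'
from bench import r
import cv2
s=r.read_state();print(s)
for n in("top","side"):
    print(n,r.camera_info(n))
    cv2.imwrite(f"pics/{n}0.png",cv2.resize(r.camera(n)[:,:,::-1],(800,600),interpolation=cv2.INTER_CUBIC))
E
```

```text
pics
{'time': 0.0, 'joint_positions': array([-1.36357864,  0.33288221, -0.06471536,  1.46097381,  0.02161218,
        1.34987108, -0.08850696]), 'joint_vel': array([-3.37295810e-05,  1.25792918e-03,  4.35862654e-04,  7.58087045e-04,
       -8.68286630e-04, -1.35219302e-03, -4.83047642e-04]), 'joint_torque': array([-6.93626826e-04, -6.23249602e+01,  2.42443214e-02, -3.89903140e+01,
       -6.14247657e-02,  3.96761997e-02,  1.32667069e-04]), 'ee_pos': array([0.14229113, 0.60821048, 0.24043199]), 'eef_rot': array([ 1.14640253e-01,  9.93406813e-01, -7.17701935e-04, -4.58298812e-05]), 'ft_force': array([ 0.35600688, -0.08446598, -0.21765835]), 'torque': array([0.01852   , 0.02700483, 0.00572559]), 'grip_force': 0.0, 'width': 0.08676347678740912}
top {'fx': 531.6670482551534, 'fy': 531.6670482551534, 'cx': 272.46043420941726, 'cy': 208.3806051030381, 'origin': array([ 0.36140283, -0.06393149,  1.63960418]), 'attitude': array([ 0.04420409, -0.04046056, -0.69723391,  0.71433453])}
side {'fx': 436.39041121661063, 'fy': 436.39041121661063, 'cx': 269.76153704131815, 'cy': 201.6908214460632, 'origin': array([ 0.19667623, -1.05497238,  0.7121653 ]), 'attitude': array([ 0.48308193, -0.08813731, -0.13360779,  0.8608209 ])}
```

View pics/top0.png

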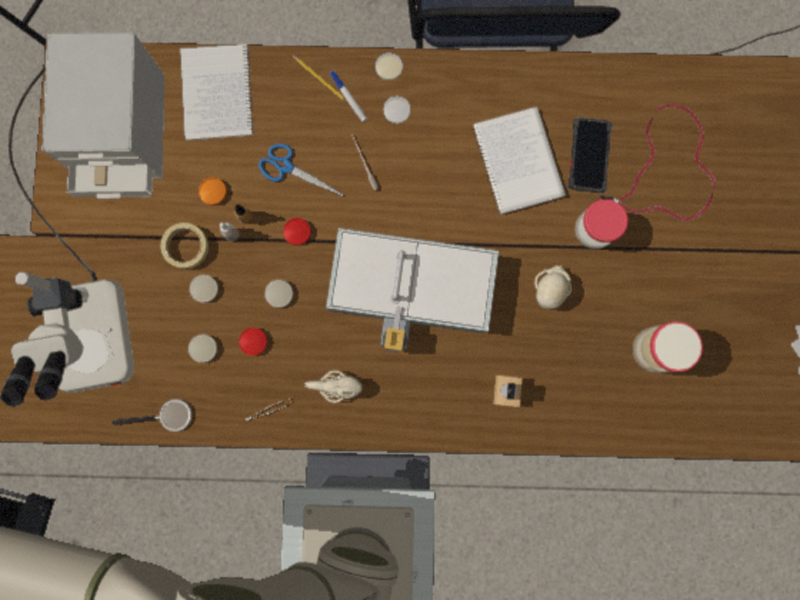

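View pics/side0.png

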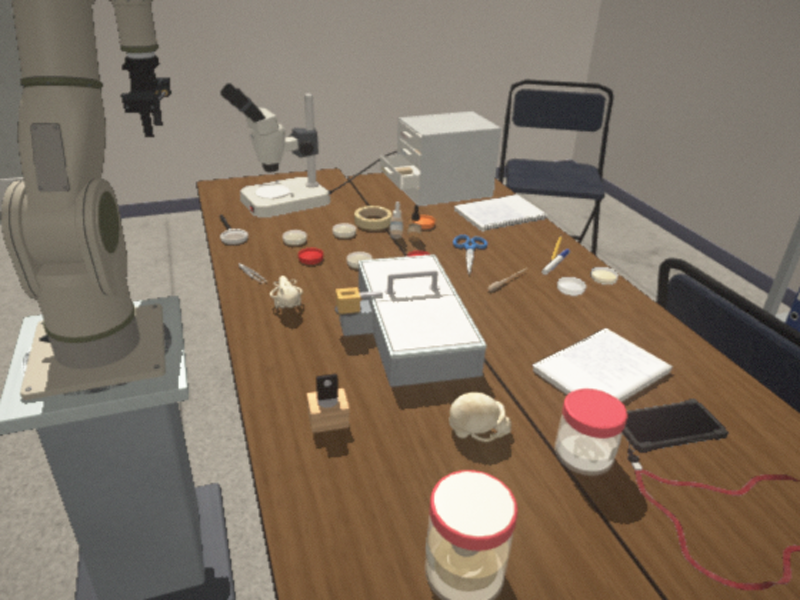

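The top view shows three pale dishes at about (204,288), (279,293) and (203,348). The cabinet is centred near (413,280), the lock is at (395,335), and the key in its stand is at (508,390). I'll enlarge it to measure.

```bash
cat > h.py <<'E'
import numpy as np, cv2
from bench import r
from scipy.spatial.transform import Rotation as R
def px2w(info,u,v,z):
    M=R.from_quat(info["attitude"]).as_matrix()
    d=M@np.array([(u-info["cx"])/info["fx"],-(v-info["cy"])/info["fy"],-1])
    o=info["origin"]; return o+d*(z-o[2])/d[2]
def w2px(info,p):
    M=R.from_quat(info["attitude"]).as_matrix()
    q=M.T@(np.asarray(p)-info["origin"])
    return info["cx"]-info["fx"]*q[0]/q[2], info["cy"]+info["fy"]*q[1]/q[2]
def crop(img,u,v,w,h,k,name):
    cv2.imwrite(name,cv2.resize(np.ascontiguousarray(img[v:v+h,u:u+w,::-1]),None,fx=k,fy=k,interpolation=cv2.INTER_CUBIC))
E
python3 - <<'E'
from h import *
im=r.camera("top"); np.save("top0.npy",im)
crop(im,225,150,160,120,5,"pics/top1.png")
crop(im,120,190,100,75,8,"pics/top2.png")
i=r.camera_info("top")
for n,u,v in(("d1",204,288),("d2",279,293),("d3",203,348)): print(n,px2w(i,u*.7,v*.7,.014))
print("lock",px2w(i,395*.7,337*.7,.082),"key",px2w(i,508*.7,390*.7,.09))
for c in((341,230),(498,248),(487,331),(328,309)): print(px2w(i,c[0]*.7,c[1]*.7,.065))
E
```

```text
d1 [0.56845329 0.3477994  0.014     ]
d2 [0.5614566  0.18521346 0.014     ]
d3 [0.43896059 0.34299182 0.014     ]
lock [ 0.46782328 -0.06720025  0.082     ] key [ 0.36545514 -0.29836754  0.09      ]
[0.69229805 0.0520645  0.065     ]
[ 0.66157557 -0.27942079  0.065     ]
[ 0.48607155 -0.25788732  0.065     ]
[0.52402782 0.07379468 0.065     ]
```

View pics/top1.png

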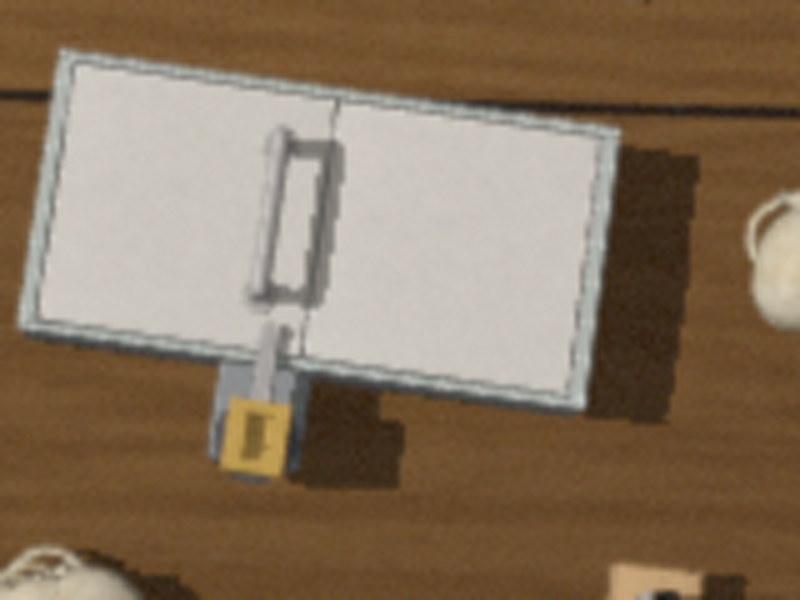

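View pics/top2.png

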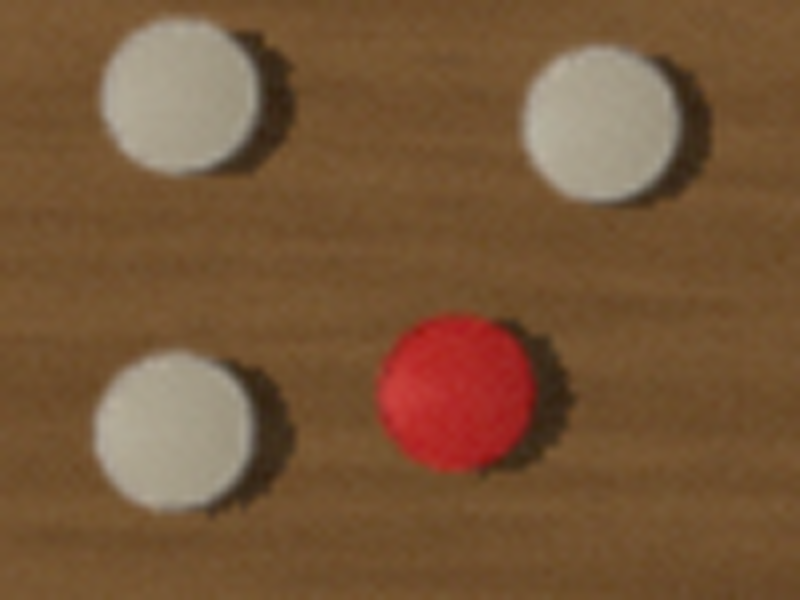

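The crops give pixel positions for the cabinet corners, handle, lock slot and the three dish centres. Next I'll compute poses and plan the approach to the key.

```bash
cat >> h.py <<'E'
def pose():
    s=r.read_state(); M=R.from_quat(s["eef_rot"]).as_matrix()
    return s,s["ee_pos"],M
def plan(p,psi=None):
    s,e,M=pose()
    a=np.arctan2(M[1,0],M[0,0])
    out=np.round(M.T@(np.array(p)-e)*100,2)
    t=0 if psi is None else np.degrees((a-psi+np.pi)%(2*np.pi)-np.pi)
    print("t",round(s["time"],2),"pos",np.round(e,4),"psi",round(a,4),"j7",round(s["joint_positions"][6],2),"F",np.round(s["ft_force"],1),"w",round(s["width"],4),"| shift cm",out,"turn",round(t,2))
E
python3 - <<'E'
from h import *
i=r.camera_info("top")
f=lambda c,z:px2w(i,225+c[0]/5,150+c[1]/5,z)
C=[f(c,.069) for c in((62,50),(620,130),(585,410),(18,330))]
c=np.mean(C,axis=0);print("cab",c)
for a,b in((0,1),(3,2)):d=C[a]-C[b];print("len",np.linalg.norm(d),"yaw",np.arctan2(-d[0],d[1]))
for a,b in((0,3),(1,2)):d=C[a]-C[b];print("wid",np.linalg.norm(d),"yaw",np.arctan2(d[1],d[0]))
L=f((256,437),.082);H=f((269,214),.110)
y=.125
for y in(.11,.125,.14):
  Rm=np.array([[np.cos(y),-np.sin(y)],[np.sin(y),np.cos(y)]])
  print(y,"lock rel",Rm.T@(L-c)[:2],"handle rel",Rm.T@(H-c)[:2])
print(L,H)
for c2 in((181,95),(602,123),(175,430)):print(px2w(i,120+c2[0]/8,190+c2[1]/8,.012))
plan([.45,.3,.3])
E
```

```text
cab [ 0.58933796 -0.10213794  0.069     ]
len 0.3383834156750052 yaw -0.12112349704163862
len 0.3394065982258286 yaw -0.11662833071576384
wid 0.1712400980111682 yaw -0.12098408441798286
wid 0.1697176211349274 yaw -0.11497426489432934
0.11 lock rel [-0.12125464  0.04932245] handle rel [0.00557424 0.03083893]
0.125 lock rel [-0.12050119  0.05113565] handle rel [0.00603618 0.03075185]
0.14 lock rel [-0.11972063  0.05293735] handle rel [0.00649677 0.03065786]
[ 0.46340163 -0.06642472  0.082     ] [ 0.59149307 -0.07087346  0.11      ]
[0.56783845 0.34880124 0.012     ]
[0.56084386 0.18563861 0.012     ]
[0.43858082 0.34415714 0.012     ]
t 0.15 pos [0.1423 0.6083 0.2406] psi 2.9117 j7 -0.09 F [-0.2 -0.5 -0.2] w 0.0869 | shift cm [-36.98 -23.02  -5.91] turn 0
```

Call:
arm_command(moves=[-3.08,-1.92,-0.5,0,-3.08,-1.92,-0.5,0,-3.08,-1.92,-0.5,0,-3.08,-1.92,-0.5,0,-3.08,-1.92,-0.5,0,-3.08,-1.92,-0.5,0,-3.08,-1.92,-0.5,0,-3.08,-1.92,-0.5,0,-3.08,-1.92,-0.5,0,-3.08,-1.92,-0.5,0,-3.08,-1.92,-0.5,0,-3.08,-1.92,-0.5,0])

```text
time: 1.15
ee_pos: [0.4507, 0.2985, 0.3015]
eef_rot: [0.115, 0.993, 0.0, -0.0]
ft_force: [0.4, 1.0, 0.3]
width: 0.087
grip_force: 0.0
```

Call:
arm_command(moves=[-0.66,-2.84,0,0,-0.66,-2.84,0,0,-0.66,-2.84,0,0,-0.66,-2.84,0,0,-0.66,-2.84,0,0,-0.66,-2.84,0,0,-0.66,-2.84,0,0,-0.66,-2.84,0,0,-0.66,-2.84,0,0,-0.66,-2.84,0,0,-0.66,-2.84,0,0,-0.66,-2.84,0,0])

```text
time: 2.15
ee_pos: [0.4488, -0.0513, 0.3012]
eef_rot: [0.115, 0.993, 0.0, -0.0]
ft_force: [0.6, 0.7, -0.1]
width: 0.0872
grip_force: 0.0
```

Run:
```python
from h import *
plan([.40,-.28,.28],3.1416)
i=r.camera_info("wrist");print(i); print(np.round(R.from_quat(i["attitude"]).as_matrix(),2))
```

```text
t 2.15 pos [ 0.4488 -0.0513  0.3012] psi 2.9118 j7 1.29 F [ 0.6  0.7 -0.1] w 0.0872 | shift cm [ -0.45 -23.38   2.11] turn -13.17
{'fx': 327.44090781351565, 'fy': 327.44090781351565, 'cx': 277.3505903571832, 'cy': 213.3624091484505, 'origin': array([ 0.37151647, -0.03362807,  0.44547273]), 'attitude': array([-0.11521149, -0.09158026,  0.61469972,  0.77490878])}
[[ 0.23 -0.93 -0.28]
 [ 0.97  0.22  0.07]
 [ 0.   -0.29  0.96]]
```

Call:
arm_command(moves=[-0.04,-2.34,0.2,0,-0.04,-2.34,0.2,0,-0.04,-2.34,0.2,0,-0.04,-2.34,0.2,0,-0.04,-2.34,0.2,0,-0.04,-2.34,0.2,0,-0.04,-2.34,0.2,0,-0.04,-2.34,0.2,0,-0.04,-2.34,0.2,0,-0.04,-2.34,0.2,0,0,0,0,0])

```text
time: 3.07
ee_pos: [0.3978, -0.2827, 0.281]
eef_rot: [0.117, 0.993, -0.001, -0.0]
ft_force: [0.0, -1.2, 0.1]
width: 0.0867
grip_force: 0.0
```

Run:
```python
from h import *
plan([.40,-.28,.28],3.1416)
i=r.camera_info("wrist"); im=r.camera("wrist")
crop(im,0,0,560,420,1.4,"pics/w1.png"); np.save("w1.npy",im); import pickle; pickle.dump(i,open("w1.pkl","wb"))
print(w2px(i,[.3655,-.298,.079]))
```

```text
t 3.07 pos [ 0.3978 -0.2827  0.281 ] psi 2.9063 j7 1.84 F [ 0.  -1.2  0.1] w 0.0867 | shift cm [-0.15  0.31  0.1 ] turn -13.48
(np.float64(256.7066875795413), np.float64(164.5779008278543))
```

View pics/w1.png

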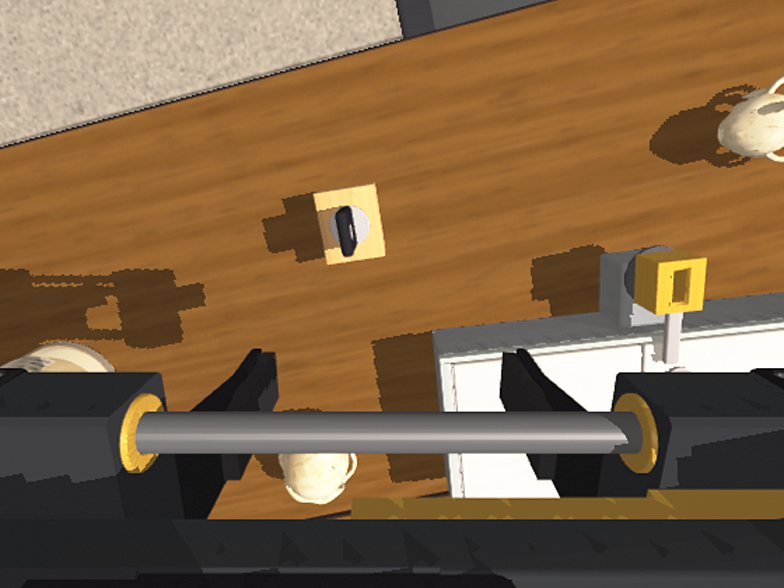

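The wrist view shows the stand's block with corners at about (313,193), (375,184), (385,257) and (325,265). The black grip is long along image vertical, near (346,231). I'll zoom in.

Run:
```python
from h import *
im=np.load("w1.npy"); crop(im,215,122,72,72,8,"pics/w2.png")
```

```text
(no output)
```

View pics/w2.png

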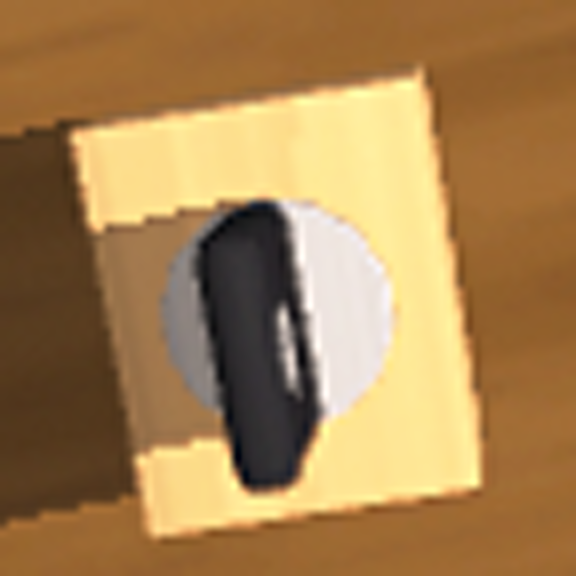

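Run:
```python
from h import *
import pickle; i=pickle.load(open("w1.pkl","rb"))
f=lambda c,z:px2w(i,215+c[0]/8,122+c[1]/8,z)
C=[f(c,.04) for c in((70,130),(425,70),(483,490),(150,538))]
print(np.mean(C,axis=0))
for a,b in((0,1),(3,2),(3,0),(2,1)):
  d=C[a]-C[b];print(np.linalg.norm(d),np.arctan2(d[1],d[0]))
F=f((278,308),.045);print("flange",F)
a=f((200,250),.091)-f((240,480),.091);print("grip dir",np.arctan2(a[1],a[0]))
a=np.pi+np.arctan2(*(C[3]-C[0])[1::-1]) if 0 else None
i2=r.camera_info("top");print("top key",px2w(i2,508*.7,390*.7,.09))
plan([F[0],F[1],.25])
```

```text
[ 0.36470955 -0.30805845  0.04      ]
0.05178603829653211 -1.6433406945494362
0.05063888320531255 -1.6600551175860314
0.06066025658997084 -0.08312397490926252
0.061529439056415836 -0.10173743912187919
flange [ 0.363461   -0.30795008  0.045     ]
grip dir 3.0481274865729318
top key [ 0.36545514 -0.29836754  0.09      ]
t 3.12 pos [ 0.3987 -0.2805  0.281 ] psi 2.9076 j7 1.84 F [ 0.7  0.5 -0. ] w 0.087 | shift cm [ 2.79 -3.48  3.1 ] turn 0
```

Run:
```python
from h import *
import pickle; i=pickle.load(open("w1.pkl","rb"))
print("lock from wrist",px2w(i,681/1.4,288/1.4,.082))
im=np.load("top0.npy")[250:300,330:390].astype(int)
m=((im[:,:,0]>190)&(im[:,:,0]-im[:,:,2]>50)).astype(np.uint8)
c=max(cv2.findContours(m,0,1)[0],key=cv2.contourArea);b=cv2.minAreaRect(c);print(b)
i2=r.camera_info("top");print("block top",px2w(i2,330+b[0][0],250+b[0][1],.04))
plan([.364,-.308,.20],3.0486)
```

```text
lock from wrist [ 0.46654352 -0.06596149  0.082     ]
((23.0, 22.5), (12.0, 19.0), 0.0)
block top [ 0.36687813 -0.29816844  0.04      ]
t 3.12 pos [ 0.3987 -0.2805  0.281 ] psi 2.9076 j7 1.84 F [ 0.7  0.5 -0. ] w 0.087 | shift cm [ 2.73 -3.47  8.1 ] turn -8.08
```

Call:
arm_command(moves=[0,0,0,-4.04,0,0,0,-4.04,1.1,-1.0,2.5,0,1.1,-1.0,2.5,0,1.0,-1.0,2.5,0,0,0,0,0,0,0,0,0,0,0,0,0], fingers=70)

```text
time: 3.78
ee_pos: [0.3665, -0.3049, 0.2071]
eef_rot: [0.044, 0.999, -0.0, 0.0]
ft_force: [0.6, 0.7, -0.5]
width: 0.0613
grip_force: 0.0
```

Run:
```python
from h import *
plan([.364,-.308,.069],3.0486)
i=r.camera_info("wrist"); im=r.camera("wrist")
print(w2px(i,[.364,-.308,.091]),w2px(i,[.364,-.308,.045]))
np.save("w3.npy",im); import pickle; pickle.dump(i,open("w3.pkl","wb"))
crop(im,160,120,240,180,3.3,"pics/w3.png")
```

```text
t 3.78 pos [ 0.3665 -0.3049  0.2071] psi 3.054 j7 2.09 F [ 0.6  0.7 -0.5] w 0.0613 | shift cm [ 0.23 -0.33 13.81] turn 0.31
(np.float64(273.9800806720894), np.float64(210.81756081670383)) (np.float64(274.45723244874324), np.float64(197.23134298598742))
```

View pics/w3.png

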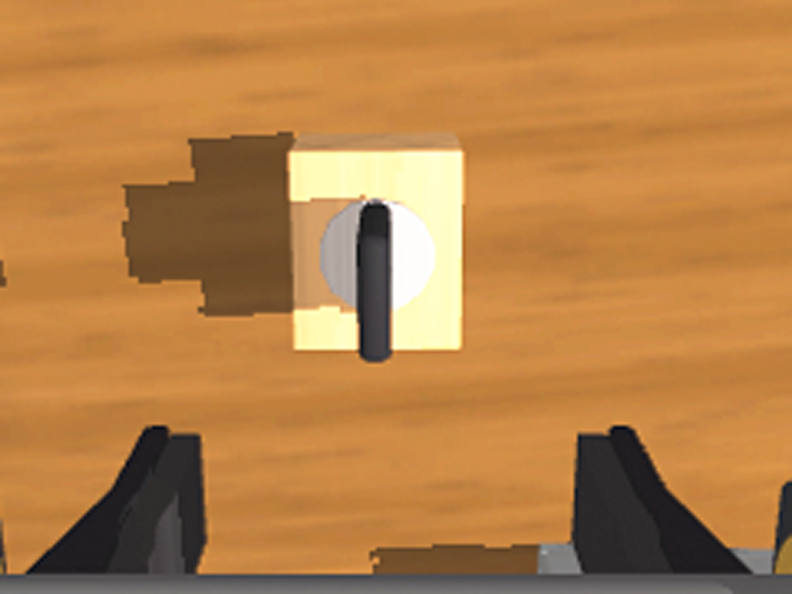

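The key and flange are where predicted (flange centre ≈(274.5,197)) and the yaw lines up, so I'll descend and grip.

Call:
arm_command(moves=[0.2,-0.3,2.3,0,0,0,2.3,0,0,0,2.3,0,0,0,2.3,0,0,0,2.3,0,0,0,2.3,0,0,0,0,0,0,0,0,0,0,0,0,0])

```text
time: 4.58
ee_pos: [0.3642, -0.3088, 0.0697]
eef_rot: [0.044, 0.999, -0.0, 0.001]
ft_force: [0.3, -0.2, 0.6]
width: 0.0612
grip_force: 0.0
```

Call:
arm_command(moves=[0,0,0,0,0,0,0,0,0,0,0,0,0,0,0,0,0,0,0,0,0,0,0,0,0,0,0,0,0,0,0,0], fingers=0, squeeze=25)

```text
time: 5.25
ee_pos: [0.363, -0.3084, 0.0682]
eef_rot: [0.044, 0.999, 0.0, -0.0]
ft_force: [-0.0, -0.1, -0.2]
width: 0.0154
grip_force: 0.0
```

Run:
```python
from h import *
plan([.364,-.308,.069],3.0486)
```

```text
t 5.25 pos [ 0.363  -0.3084  0.0682] psi 3.0528 j7 2.34 F [-0.  -0.1 -0.2] w 0.0154 | shift cm [-0.09  0.05 -0.08] turn 0.24
```

Call:
arm_command(moves=[0,0,0,0,0,0,0,0,0,0,0,0,0,0,0,0])

```text
time: 5.58
ee_pos: [0.363, -0.3084, 0.0682]
eef_rot: [0.044, 0.999, 0.0, -0.0]
ft_force: [-0.4, -0.8, -0.0]
width: 0.0087
grip_force: 25.0
```

Call:
arm_command(moves=[0,0,-2,0,0,0,-2.5,0,0,0,-2.5,0,0,0,-2.5,0,0,0,-2.5,0,0,0,0,0,0,0,0,0])

```text
time: 6.17
ee_pos: [0.3638, -0.3085, 0.189]
eef_rot: [0.044, 0.999, 0.0, 0.001]
ft_force: [-0.3, -0.4, -1.4]
width: 0.0087
grip_force: 25.0
```

Run:
```python
from h import *
plan([.4635,-.0665,.19],3.0236)
i=r.camera_info("wrist");im=r.camera("wrist"); np.save("w4.npy",im)
crop(im,160,150,240,150,3.3,"pics/w4.png")
```

```text
t 6.17 pos [ 0.3638 -0.3085  0.189 ] psi 3.0533 j7 2.12 F [-0.3 -0.4 -1.4] w 0.0087 | shift cm [-7.8  24.99 -0.06] turn 1.7
```

View pics/w4.png

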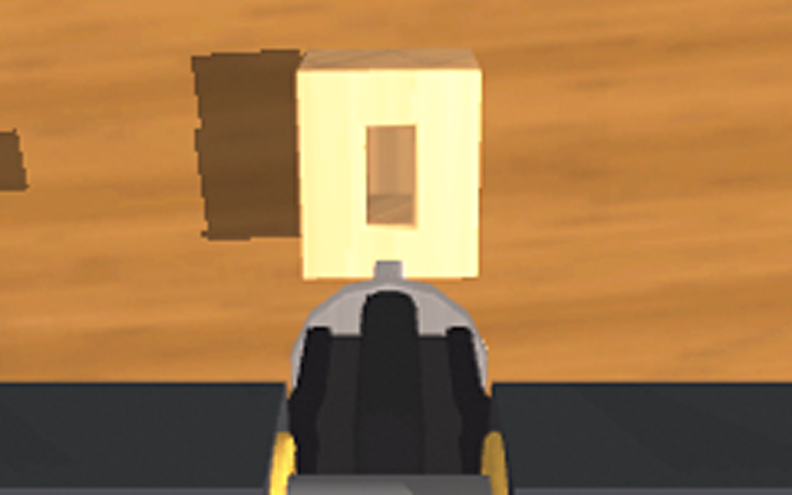

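The key is held. The stand slot is centred near crop (391,175), and the flange's front edge is at crop (388,279).

Run:
```python
from h import *
i=r.camera_info("wrist")
s,e,M=pose()
print("stand slot",px2w(i,160+391/3.3,150+175.5/3.3,.04))
z=e[2]-.057+.033
print("flange edge rel tool",M.T@(px2w(i,160+388/3.3,150+279/3.3,z)-e),"L",M.T@(px2w(i,160+292/3.3,150+350/3.3,z)-e),"R",M.T@(px2w(i,160+487/3.3,150+350/3.3,z)-e))
```

```text
stand slot [ 0.36306253 -0.30746606  0.04      ]
flange edge rel tool [ 0.01603617 -0.00036092  0.02398811] L [ 0.00319845 -0.01662913  0.02398496] R [0.00319752 0.01642964 0.02401028]
```

Call:
arm_command(moves=[-0.78,2.5,0,0,-0.78,2.5,0,0,-0.78,2.5,0,0,-0.78,2.5,0,0,-0.78,2.5,0,0,-0.78,2.5,0,0,-0.78,2.5,0,0,-0.78,2.5,0,0,-0.78,2.5,0,0,-0.78,2.5,0,1.7,0,0,0,0,0,0,0,0])

```text
time: 7.22
ee_pos: [0.4624, -0.0654, 0.1867]
eef_rot: [0.058, 0.998, -0.001, -0.001]
ft_force: [0.4, -1.1, -0.7]
width: 0.0087
grip_force: 25.0
```

Run:
```python
from h import *
plan([.4635,-.0665,.19],3.0236)
i=r.camera_info("wrist");im=r.camera("wrist"); np.save("w5.npy",im)
import pickle; pickle.dump(i,open("w5.pkl","wb"))
crop(im,160,150,240,150,3.3,"pics/w5.png")
```

```text
t 7.22 pos [ 0.4624 -0.0654  0.1867] psi 3.0257 j7 1.51 F [ 0.4 -1.1 -0.7] w 0.0087 | shift cm [-0.12 -0.1  -0.33] turn 0.12
```

View pics/w5.png

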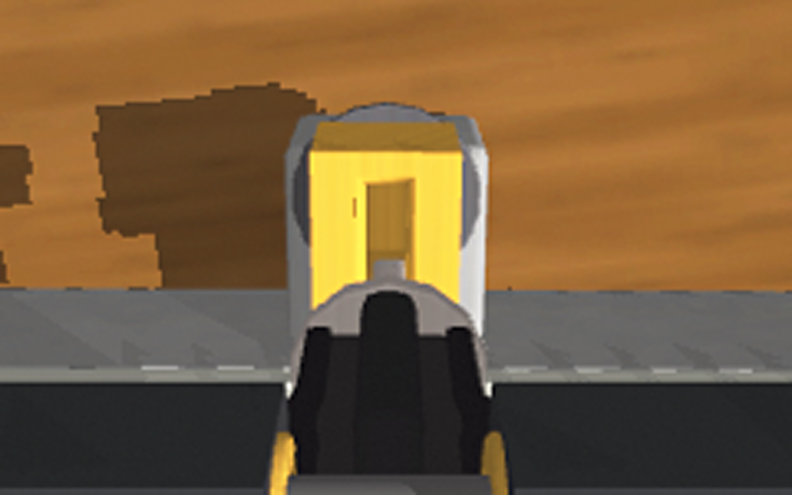

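The lock's slot mouth spans about 366–413 in the crop, with its front edge at (390,182). The barrel's front edge is at y≈150.

Run:
```python
from h import *
import pickle; i=pickle.load(open("w5.pkl","rb"))
s,e,M=pose()
for n,c in(("slot L",(366,185)),("slot R",(413,181)),("chamferL",(355,178)),("barrel L",(311,150)),("barrel R",(462,150)),("bL2",(313,300)),("bR2",(460,290))):
  p=px2w(i,160+c[0]/3.3,150+c[1]/3.3,.082);print(n,p,M.T@(p-e))
```

```text
slot L [ 0.45189816 -0.06986604  0.082     ] [ 0.00953478 -0.00430045  0.10494248]
slot R [ 0.45220436 -0.0585882   0.082     ] [0.01055552 0.00693527 0.10493037]
chamferL [ 0.44987483 -0.07226574  0.082     ] [ 0.0112622  -0.00692121  0.1049501 ]
barrel L [ 0.44185858 -0.08177311  0.082     ] [ 0.01810609 -0.01730441  0.10498031]
barrel R [ 0.44597175 -0.04623026  0.082     ] [0.01819666 0.01847551 0.10493405]
bL2 [ 0.4796639  -0.08644564  0.082     ] [-0.01998626 -0.01750365  0.10488751]
bR2 [ 0.48120296 -0.0501046   0.082     ] [-0.01724563  0.01876655  0.10484708]
```

Call:
arm_command(moves=[-0.1,0.05,1.4,0,0,0,1.5,0,0,0,1.5,0,0,0,0,0,0,0,0,0,0,0,0.4,0,0,0,0.4,0,0,0,0.4,0,0,0,0,0])

```text
time: 8.02
ee_pos: [0.4637, -0.066, 0.1317]
eef_rot: [0.059, 0.998, 0.0, -0.0]
ft_force: [-0.5, 0.6, -0.8]
width: 0.0091
grip_force: 25.0
```

Call:
arm_command(moves=[0,0,0.4,0,0,0,0.4,0,0,0,0.4,0,0,0,0.4,0,0,0,0.3,0,0,0,0,0,0,0,0,0])

```text
time: 8.6
ee_pos: [0.4638, -0.066, 0.113]
eef_rot: [0.059, 0.998, -0.0, -0.0]
ft_force: [-0.8, -0.1, -0.3]
width: 0.009
grip_force: 25.0
```

Call:
arm_command(moves=[0,0,0.1,6,0,0,0,6,0,0,0,6,0,0,0,6,0,0,0,6,0,0,0,6,0,0,0,6,0,0,0,6,0,0,0,6,0,0,0,6,0,0,0,6,0,0,0,6])

```text
time: 9.6
ee_pos: [0.464, -0.0661, 0.1123]
eef_rot: [0.637, 0.771, -0.0, 0.0]
ft_force: [1.5, -0.8, -2.3]
width: 0.0088
grip_force: 25.0
```

Call:
arm_command(moves=[0,0,0,5,0,0,0,5,0,0,0,0,0,0,0,0,0,0,0,0])

```text
time: 10.02
ee_pos: [0.464, -0.0659, 0.1123]
eef_rot: [0.699, 0.716, 0.0, -0.0]
ft_force: [0.7, -0.6, -1.5]
width: 0.009
grip_force: 25.0
```

Run:
```python
from h import *
plan([.4635,-.0665,.111],3.0236-1.25)
print(r.read_state()["torque"])
im=r.camera("top");np.save("top1.npy",im)
crop(im,225,170,120,90,6,"pics/top3.png")
```

```text
t 10.02 pos [ 0.464  -0.0659  0.1123] psi 1.5949 j7 0.18 F [ 0.7 -0.6 -1.5] w 0.009 | shift cm [-0.06 -0.05  0.13] turn -10.24
[-0.27519121  0.09118072 -0.0504838 ]
```

View pics/top3.png

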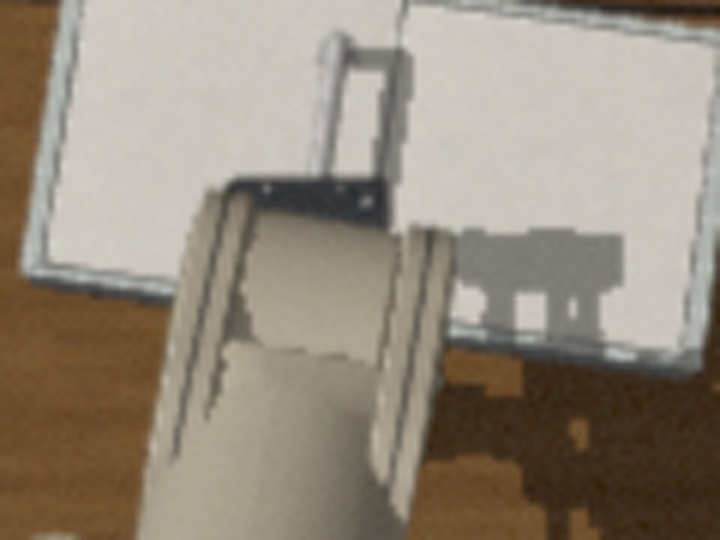

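The arm hides the tongue in this view. The 1.43 rad of turn less 0.2 of play suggests about 1.23, so I'll turn a little further to feel the stop.

Call:
arm_command(moves=[0,0,0,3,0,0,0,3,0,0,0,0,0,0,0,0])

```text
time: 10.4
ee_pos: [0.464, -0.0659, 0.1123]
eef_rot: [0.735, 0.678, 0.0, -0.0]
ft_force: [-0.8, -0.0, 1.6]
width: 0.009
grip_force: 25.0
```

Run:
```python
from h import *
plan([.4635,-.0665,.111],3.0236-1.25)
print(r.read_state()["torque"])
```

```text
t 10.4 pos [ 0.464  -0.0659  0.1123] psi 1.4905 j7 0.08 F [-0.8 -0.   1.6] w 0.009 | shift cm [-0.07 -0.05  0.13] turn -16.22
[-0.12196758  0.26713444  0.38845318]
```

Call:
arm_command(moves=[0,0,0,-4,0,0,0,0,0,0,0,0,0,0,0,0])

```text
time: 10.73
ee_pos: [0.464, -0.0659, 0.1122]
eef_rot: [0.712, 0.702, 0.0, -0.0]
ft_force: [-0.5, 0.4, -1.0]
width: 0.0089
grip_force: 25.0
```

Call:
arm_command(moves=[0,0,0,0,0,0,0,0,0,0,0,0,0,0,0,0,0,0,0,0,0,0,0,0,0,0,-2,0,0,0,-3,0,0,0,-3,0,0,0,-2,0,0,0,0,-7], fingers=50)

```text
time: 11.65
ee_pos: [0.4659, -0.0662, 0.2162]
eef_rot: [0.669, 0.743, 0.003, 0.002]
ft_force: [0.5, 0.3, -0.3]
width: 0.0435
grip_force: 0.0
```

Call:
arm_command(moves=[0,0,0,-7,0,0,0,-7,0,0,0,-7,0,0,0,-7,0,0,0,-7,0,0,0,-7,0,0,0,-7,0,0,0,-7,0,0,0,-7,0,0,0,-7,0,0,0,-7,0,0,0,0])

```text
time: 12.65
ee_pos: [0.4639, -0.066, 0.2122]
eef_rot: [0.056, 0.998, 0.0, -0.0]
ft_force: [1.2, 0.4, -0.1]
width: 0.0435
grip_force: 0.0
```

Run:
```python
from h import *
plan([.592,-.0717,.21],3.0236)
```

```text
t 12.65 pos [ 0.4639 -0.066   0.2122] psi 3.029 j7 1.48 F [ 1.2  0.4 -0.1] w 0.0435 | shift cm [-12.79   0.87   0.22] turn 0.31
```

Call:
arm_command(moves=[-3.2,0.22,0,0,-3.2,0.22,0,0,-3.2,0.22,0,0,-3.2,0.21,0,0,0,0,3,0,0,0,3,0,0,0,3,0,0,0,1.6,0,0,0,0,0,0,0,0,0])

```text
time: 13.48
ee_pos: [0.5918, -0.0725, 0.106]
eef_rot: [0.061, 0.998, -0.0, -0.001]
ft_force: [-0.6, 0.2, 0.1]
width: 0.0437
grip_force: 0.0
```

Call:
arm_command(moves=[0,0,0,0,0,0,0,0,0,0,0,0,0,0,0,0,0,0,0,0,0,0,0,0,0,0,0,0,0,0,0,0], fingers=0, squeeze=20)

```text
time: 14.15
ee_pos: [0.5923, -0.0718, 0.1065]
eef_rot: [0.059, 0.998, 0.0, 0.0]
ft_force: [-0.1, 2.6, 3.4]
width: 0.0113
grip_force: 20.0
```

Run:
```python
from h import *
plan([.592,-.0717,.105],3.0236)
# door path, per row in cm along cabinet y / z
a=np.arange(0,1.4001,.05)
y=-160+190*np.cos(a)+45*np.sin(a); z=60+130*np.sin(a)+45*np.cos(a)
d=np.round(np.c_[np.diff(y),-np.diff(z)]/10,2)
print(", ".join(f"0, {p[0]}, {p[1]}, 0" for p in d),len(d))
```

```text
t 14.15 pos [ 0.5923 -0.0718  0.1065] psi 3.0236 j7 1.82 F [-0.1  2.6  3.4] w 0.0113 | shift cm [0.04 0.01 0.15] turn 0.0
0, 0.2, -0.64, 0, 0, 0.15, -0.63, 0, 0, 0.1, -0.62, 0, 0, 0.06, -0.6, 0, 0, 0.01, -0.58, 0, 0, -0.04, -0.56, 0, 0, -0.09, -0.54, 0, 0, -0.14, -0.52, 0, 0, -0.19, -0.5, 0, 0, -0.23, -0.48, 0, 0, -0.28, -0.45, 0, 0, -0.33, -0.42, 0, 0, -0.37, -0.4, 0, 0, -0.42, -0.37, 0, 0, -0.46, -0.34, 0, 0, -0.5, -0.31, 0, 0, -0.55, -0.28, 0, 0, -0.58, -0.24, 0, 0, -0.62, -0.21, 0, 0, -0.66, -0.18, 0, 0, -0.7, -0.15, 0, 0, -0.73, -0.11, 0, 0, -0.76, -0.08, 0, 0, -0.79, -0.04, 0, 0, -0.82, -0.01, 0, 0, -0.84, 0.03, 0, 0, -0.87, 0.06, 0, 0, -0.89, 0.09, 0 28
```

Call:
arm_command(moves=[0,0.2,-0.64,0,0,0.15,-0.63,0,0,0.1,-0.62,0,0,0.06,-0.6,0,0,0.01,-0.58,0,0,-0.04,-0.56,0,0,-0.09,-0.54,0,0,-0.14,-0.52,0,0,0,0,0,0,0,0,0])

```text
time: 14.98
ee_pos: [0.5926, -0.069, 0.1542]
eef_rot: [0.059, 0.998, 0.001, 0.0]
ft_force: [1.0, 4.9, 1.1]
width: 0.0113
grip_force: 20.0
```

Run:
```python
from h import *
import numpy as np
a=.4
h=np.array([-.160+.190*np.cos(a)+.045*np.sin(a)-.030, .13*np.sin(a)+.045*np.cos(a)-.045])
plan([.592+h[0]*.1177,-.0717+h[0]*.993,.106+h[1]],3.0236)
```

```text
t 14.98 pos [ 0.5926 -0.069   0.1542] psi 3.0239 j7 1.78 F [1.  4.9 1.1] w 0.0113 | shift cm [ 0.03 -0.03  0.11] turn 0.02
```

Opening as expected and the bar is still gripped. I'll continue along the path, with a slight overshoot at the stop.

Call:
arm_command(moves=[0,-0.19,-0.5,0,0,-0.23,-0.48,0,0,-0.28,-0.45,0,0,-0.33,-0.42,0,0,-0.37,-0.4,0,0,-0.42,-0.37,0,0,-0.46,-0.34,0,0,-0.5,-0.31,0,0,-0.55,-0.28,0,0,-0.58,-0.24,0,0,0,0,0])

```text
time: 15.9
ee_pos: [0.5877, -0.1099, 0.1921]
eef_rot: [0.06, 0.998, 0.0, 0.0]
ft_force: [-0.1, 0.3, 2.4]
width: 0.011
grip_force: 20.0
```

Call:
arm_command(moves=[0,-0.62,-0.21,0,0,-0.66,-0.18,0,0,-0.7,-0.15,0,0,-0.73,-0.11,0,0,-0.76,-0.08,0,0,-0.79,-0.04,0,0,-0.82,-0.01,0,0,-0.84,0.03,0,0,-0.87,0.06,0,0,-0.9,0.05,0,0,0,0,0,0,0,0,0])

```text
time: 16.9
ee_pos: [0.5786, -0.1846, 0.197]
eef_rot: [0.059, 0.998, 0.001, -0.0]
ft_force: [2.2, 6.9, -3.4]
width: 0.0118
grip_force: 20.0
```

Run:
```python
from h import *
a=1.4
h=np.array([-.160+.190*np.cos(a)+.045*np.sin(a)-.030, .13*np.sin(a)+.045*np.cos(a)-.045])
plan([.592+h[0]*.1177,-.0717+h[0]*.993,.106+h[1]],3.0236)
```

```text
t 16.9 pos [ 0.5786 -0.1846  0.197 ] psi 3.0236 j7 1.97 F [ 2.2  6.9 -3.4] w 0.0118 | shift cm [0.   0.03 0.03] turn -0.0
```

Call:
arm_command(moves=[0,0,0,0,0,0,0,0,0,0,0,0,0,0,0,0,0,0,0,0,0,0,-1,0,0,0,-2,0,0,0,-2.5,0,0,0,-2.5,0,0,0,0,0], fingers=25)

```text
time: 17.73
ee_pos: [0.58, -0.1865, 0.283]
eef_rot: [0.059, 0.998, -0.001, 0.003]
ft_force: [0.4, -1.4, 0.6]
width: 0.0216
grip_force: 0.0
```

```bash
cat >> h.py <<'E'
def dishes(im,i,z=.012,u0=100,u1=225,v0=165,v1=275):
    h=cv2.cvtColor(np.ascontiguousarray(im),cv2.COLOR_RGB2HSV)
    m=((h[:,:,1]<75)&(h[:,:,2]>110)).astype(np.uint8)
    m=cv2.morphologyEx(m,cv2.MORPH_OPEN,np.ones((5,5),np.uint8))
    n,l,st,c=cv2.connectedComponentsWithStats(m)
    for k in range(1,n):
        if u0<c[k][0]<u1 and v0<c[k][1]<v1: print("blob",np.round(c[k],1),st[k][2:],np.round(px2w(i,*c[k],z),4))
E
python3 - <<'E'
from h import *
i=r.camera_info("top"); dishes(np.load("top0.npy"),i); print()
im=r.camera("top"); dishes(im,i); np.save("top2.npy",im)
crop(im,100,130,300,180,2.6,"pics/top4.png")
plan([.578,.02,.28])
E
```

```text
blob [142.  201.5] [ 19  18 293] [0.5689 0.3507 0.012 ]
blob [194.7 205. ] [ 19  19 296] [0.562  0.1873 0.012 ]
blob [141.2 243.5] [ 19  20 303] [0.4393 0.3463 0.012 ]

blob [142.1 201.5] [ 19  18 291] [0.5689 0.3505 0.012 ]
blob [207.1 215. ] [ 19  19 296] [0.532  0.1478 0.012 ]
blob [141.2 243.5] [ 19  20 302] [0.4393 0.3464 0.012 ]
t 17.78 pos [ 0.5796 -0.1861  0.2806] psi 3.0228 j7 1.93 F [ 0.3 -0.4 -1. ] w 0.0216 | shift cm [ 2.6  20.45  0.04] turn 0
```

View pics/top4.png

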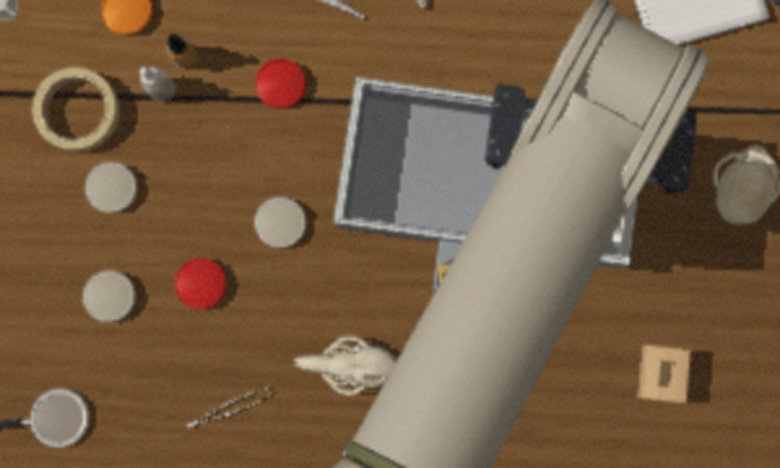

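d2 has been knocked and now sits at about (0.532,0.147); the other two dishes haven't moved. The door is open. Next is d2.

Call:
arm_command(moves=[0.97,3.61,0,0,0.97,3.61,0,0,0.97,3.61,0,0,0.97,3.61,0,0,0.97,3.61,0,0,0.97,3.61,0,0,0.97,3.61,0,0,0.97,3.61,0,0,0.97,3.61,0,0,0,0,0,6.9,0,0,0,6.9,0,0,0,6.9], fingers=95)

```text
time: 18.78
ee_pos: [0.5299, 0.1484, 0.277]
eef_rot: [0.24, 0.971, -0.0, -0.0]
ft_force: [-0.0, -0.6, -0.7]
width: 0.0822
grip_force: 0.0
```

Call:
arm_command(moves=[0,0,0,6.9,0,0,0,6.9,0,0,0,6.9,0,0,0,6.9,0,0,0,6.9,0,0,0,6.9,0,0,0,6.9,0,0,0,6.9,0,0,0,6.9,0,0,0,6.9,0,0,0,0])

```text
time: 19.7
ee_pos: [0.5301, 0.1477, 0.2771]
eef_rot: [0.748, 0.664, -0.0, -0.0]
ft_force: [0.5, 0.2, 0.1]
width: 0.0826
grip_force: 0.0
```

Run:
```python
from h import *
dishes(r.camera("top"),r.camera_info("top"))
plan([.5315,.147,.022],1.4528)
```

```text
blob [142.2 182.6] [10  9 80] [0.6282 0.3534 0.012 ]
blob [208.3 215. ] [ 16  19 255] [0.532  0.1442 0.012 ]
t 19.75 pos [0.5301 0.1477 0.2771] psi 1.4595 j7 -0.28 F [-0.3 -0.2  0.6] w 0.0826 | shift cm [-0.04  0.16 25.51] turn 0.38
```

Call:
arm_command(moves=[0,0.1,3.5,0,0,0,3.5,0,0,0,3.5,0,0,0,3.5,0,0,0,3.5,0,0,0,3.5,0,0,0,2.5,0,0,0,1.2,0,0,0,0.6,0,0,0,0,0,0,0,0,0])

```text
time: 20.67
ee_pos: [0.5322, 0.1478, 0.0256]
eef_rot: [0.746, 0.666, 0.001, 0.0]
ft_force: [0.1, 0.7, 0.4]
width: 0.0829
grip_force: 0.0
```

Call:
arm_command(moves=[0,0,0,0,0,0,0,0,0,0,0,0,0,0,0,0,0,0,0,0,0,0,0,0], fingers=0, squeeze=8)

```text
time: 21.17
ee_pos: [0.5315, 0.1478, 0.0247]
eef_rot: [0.746, 0.666, 0.0, -0.0]
ft_force: [-0.4, -0.3, 2.9]
width: 0.056
grip_force: 8.0
```

Call:
arm_command(moves=[0,0,-1,0,0,0,-2,0,0,0,-3,0,0,0,-3.5,0,0,0,-3.5,0,0,0,-3.5,0,0,0,0,0,0,0,0,0])

```text
time: 21.83
ee_pos: [0.5323, 0.1479, 0.1917]
eef_rot: [0.746, 0.666, 0.002, 0.0]
ft_force: [-0.5, 0.8, -0.6]
width: 0.0558
grip_force: 8.0
```

Run:
```python
from h import *
plan([.5943,-.1107,.19],1.4528)
im=r.camera("wrist"); crop(im,80,60,400,300,2,"pics/w6.png")
```

```text
t 21.83 pos [0.5323 0.1479 0.1917] psi 1.4575 j7 -0.22 F [-0.5  0.8 -0.6] w 0.0558 | shift cm [-24.99   9.08   0.12] turn 0.27
```

View pics/w6.png

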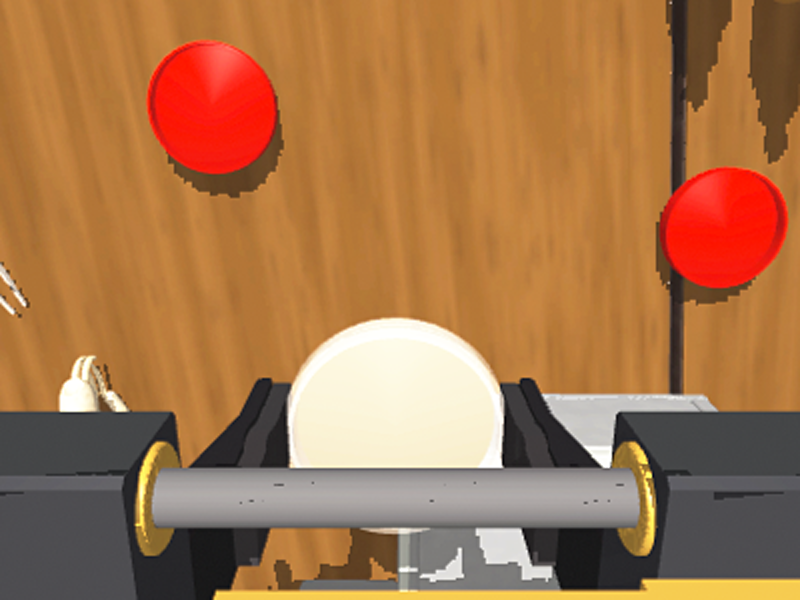

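The dish is held flat and centred, at crop (397,420). I'll carry it to slot 1.

Call:
arm_command(moves=[-3.12,1.135,0,0,-3.12,1.135,0,0,-3.12,1.135,0,0,-3.12,1.135,0,0,-3.12,1.135,0,0,-3.12,1.135,0,0,-3.12,1.135,0,0,-3.12,1.135,0,0,0,0,0,0.3,0,0,0,0])

```text
time: 22.72
ee_pos: [0.5922, -0.1136, 0.1881]
eef_rot: [0.75, 0.662, -0.001, -0.0]
ft_force: [-0.2, 0.8, 0.1]
width: 0.0556
grip_force: 8.0
```

Run:
```python
from h import *
plan([.5943,-.1107,.032],1.4528)
```

```text
t 22.72 pos [ 0.5922 -0.1136  0.1881] psi 1.4469 j7 0.31 F [-0.2  0.8  0.1] w 0.0556 | shift cm [ 0.34  0.2  15.61] turn -0.34
```

Call:
arm_command(moves=[0.3,0.2,2,0,0,0,3,0,0,0,3,0,0,0,3,0,0,0,2.2,0,0,0,1.2,0,0,0,0.8,0,0,0,0.4,0,0,0,0,0,0,0,0,0])

```text
time: 23.55
ee_pos: [0.5964, -0.1078, 0.0344]
eef_rot: [0.748, 0.664, 0.0, 0.0]
ft_force: [0.6, 0.4, -0.2]
width: 0.0561
grip_force: 8.0
```

Call:
arm_command(moves=[0,0,0,0,0,0,0,0,0,0,0,0,0,0,0,0,0,0,0,0,0,0,-1,0,0,0,-2.5,0,0,0,-3.5,0,0,0,-3.5,0,0,0,-3.5,0,0,0,-3.0,0,0,0,0,0], fingers=85)

```text
time: 24.55
ee_pos: [0.598, -0.1092, 0.2102]
eef_rot: [0.748, 0.664, 0.003, 0.003]
ft_force: [0.6, -0.4, 0.1]
width: 0.0741
grip_force: 0.0
```

Run:
```python
from h import *
dishes(r.camera("top"),r.camera_info("top"))
plan([.4388,.3455,.19],1.4528)
```

```text
blob [142.  201.5] [ 19  18 293] [0.5689 0.3507 0.012 ]
blob [141.2 243.5] [ 19  20 306] [0.4393 0.3463 0.012 ]
t 24.6 pos [ 0.5971 -0.1086  0.2072] psi 1.452 j7 0.3 F [-0.7  0.  -0.8] w 0.0738 | shift cm [ 43.21 -21.11   1.64] turn -0.05
```

Call:
arm_command(moves=[3.6,-1.76,0,0,3.6,-1.76,0,0,3.6,-1.76,0,0,3.6,-1.76,0,0,3.6,-1.76,0,0,3.6,-1.76,0,0,3.6,-1.76,0,0,3.6,-1.76,0,0,3.6,-1.76,0,0,3.6,-1.76,0,0,3.6,-1.76,0,0,3.6,-1.76,0,0], fingers=96)

```text
time: 25.6
ee_pos: [0.4356, 0.3476, 0.2031]
eef_rot: [0.748, 0.664, -0.0, -0.0]
ft_force: [0.5, 0.5, 0.1]
width: 0.0834
grip_force: 0.0
```

Call:
arm_command(moves=[0,0,0,0])

```text
time: 25.68
ee_pos: [0.4321, 0.3544, 0.2023]
eef_rot: [0.744, 0.668, -0.001, -0.001]
ft_force: [-0.3, 0.9, -0.5]
width: 0.0838
grip_force: 0.0
```

Run:
```python
from h import *
plan([.4388,.3455,.024],1.4528)
```

```text
t 25.68 pos [0.4321 0.3544 0.2023] psi 1.4635 j7 -0.65 F [-0.3  0.9 -0.5] w 0.0838 | shift cm [-0.82  0.79 17.83] turn 0.62
```

Call:
arm_command(moves=[0,0,2,0,0,0,2,0,0,0,2,0,0,0,0,0,0,0,0,0,0,0,0,0])

```text
time: 26.18
ee_pos: [0.4375, 0.3459, 0.1443]
eef_rot: [0.748, 0.664, 0.0, 0.0]
ft_force: [-0.1, 0.2, 0.4]
width: 0.0835
grip_force: 0.0
```

Run:
```python
from h import *
plan([.4388,.3455,.024],1.4528)
```

```text
t 26.18 pos [0.4375 0.3459 0.1443] psi 1.4519 j7 -0.6 F [-0.1  0.2  0.4] w 0.0835 | shift cm [-0.03  0.12 12.03] turn -0.05
```

Call:
arm_command(moves=[0,0.1,2.5,0,0,0,3,0,0,0,3,0,0,0,2,0,0,0,1,0,0,0,0.5,0,0,0,0,0,0,0,0,0])

```text
time: 26.85
ee_pos: [0.4389, 0.3466, 0.0249]
eef_rot: [0.748, 0.664, 0.001, -0.0]
ft_force: [0.7, 0.8, -0.3]
width: 0.0836
grip_force: 0.0
```

Call:
arm_command(moves=[0,0,0,0,0,0,0,0,0,0,0,0,0,0,0,0,0,0,0,0,0,0,0,0], fingers=0)

```text
time: 27.35
ee_pos: [0.4381, 0.3461, 0.0237]
eef_rot: [0.748, 0.664, 0.0, -0.0]
ft_force: [0.8, -0.2, 2.3]
width: 0.056
grip_force: 8.0
```

Call:
arm_command(moves=[0,0,-1,0,0,0,-2,0,0,0,-3,0,0,0,-3.5,0,0,0,-3.5,0,0,0,-3.5,0,0,0,0,0,0,0,0,0])

```text
time: 28.02
ee_pos: [0.4388, 0.3465, 0.1906]
eef_rot: [0.748, 0.664, 0.002, -0.001]
ft_force: [-0.6, -0.8, -0.5]
width: 0.0565
grip_force: 8.0
```

Run:
```python
from h import *
plan([.6019,-.0472,.19],1.4528)
dishes(r.camera("top"),r.camera_info("top"))
```

```text
t 28.02 pos [0.4388 0.3465 0.1906] psi 1.4522 j7 -0.63 F [-0.6 -0.8 -0.5] w 0.0565 | shift cm [-37.17  20.85  -0.04] turn -0.03
blob [142.5 201.2] [ 19  18 275] [0.57   0.3494 0.012 ]
blob [133.3 240.6] [ 8 14 92] [0.4477 0.3711 0.012 ]
```

Call:
arm_command(moves=[-3.1,1.74,0,0,-3.1,1.74,0,0,-3.1,1.74,0,0,-3.1,1.74,0,0,-3.1,1.74,0,0,-3.1,1.74,0,0,-3.1,1.74,0,0,-3.1,1.74,0,0,-3.1,1.74,0,0,-3.1,1.74,0,0,-3.1,1.74,0,0,-3.1,1.74,0,0])

```text
time: 29.07
ee_pos: [0.601, -0.0497, 0.1868]
eef_rot: [0.748, 0.664, -0.001, -0.001]
ft_force: [0.2, 1.2, -0.0]
width: 0.056
grip_force: 8.0
```

Call:
arm_command(moves=[0,0,2,0,0,0,2,0,0,0,2,0,0,0,0,0,0,0,0,0,0,0,0,0])

```text
time: 29.57
ee_pos: [0.6015, -0.0482, 0.1289]
eef_rot: [0.748, 0.664, -0.0, 0.0]
ft_force: [0.5, -0.6, 0.2]
width: 0.0566
grip_force: 8.0
```

Run:
```python
from h import *
plan([.6019,-.0472,.0305],1.4528)
```

```text
t 29.57 pos [ 0.6015 -0.0482  0.1289] psi 1.4522 j7 0.25 F [ 0.5 -0.6  0.2] w 0.0566 | shift cm [0.11 0.03 9.84] turn -0.03
```

Call:
arm_command(moves=[0.5,0,1.5,0,0,0,2.5,0,0,0,2.5,0,0,0,1.7,0,0,0,0.9,0,0,0,0.6,0,0,0,0,0,0,0,0,0])

```text
time: 30.23
ee_pos: [0.6027, -0.0433, 0.0326]
eef_rot: [0.748, 0.664, 0.001, 0.0]
ft_force: [0.1, -0.4, 0.2]
width: 0.0565
grip_force: 8.0
```

Call:
arm_command(moves=[0,0,0,0,0,0,0,0,0,0,0,0,0,0,0,0,0,0,0,0,0,0,-1,0,0,0,-2.5,0,0,0,-3.5,0,0,0,-3.5,0,0,0,-3.5,0,0,0,-3.0,0,0,0,0,0], fingers=85)

```text
time: 31.23
ee_pos: [0.6044, -0.0443, 0.2082]
eef_rot: [0.748, 0.664, 0.003, 0.003]
ft_force: [0.2, 0.1, -0.6]
width: 0.0741
grip_force: 0.0
```

Run:
```python
from h import *
dishes(r.camera("top"),r.camera_info("top"))
plan([.5685,.3495,.2],1.4528)
```

```text
blob [142.1 201.5] [ 19  18 292] [0.5689 0.3506 0.012 ]
t 31.28 pos [ 0.6035 -0.0437  0.2052] psi 1.452 j7 0.19 F [-1.   0.6 -0.9] w 0.074 | shift cm [38.63 -8.14  0.53] turn -0.05
```

Call:
arm_command(moves=[3.22,-0.68,0,0,3.22,-0.68,0,0,3.22,-0.68,0,0,3.22,-0.68,0,0,3.22,-0.68,0,0,3.22,-0.68,0,0,3.22,-0.68,0,0,3.22,-0.68,0,0,3.22,-0.68,0,0,3.22,-0.68,0,0,3.22,-0.68,0,0,3.22,-0.68,0,0], fingers=96)

```text
time: 32.28
ee_pos: [0.5658, 0.3516, 0.2008]
eef_rot: [0.748, 0.664, -0.001, -0.0]
ft_force: [0.9, 0.1, 0.1]
width: 0.0832
grip_force: 0.0
```

Call:
arm_command(moves=[0,0,0,-6.9,0,0,0,-6.9,0,0,0,-6.9,0,0,0,-6.9,0,0,0,-6.9,0,0,0,-6.9,0,0,0,-6.9,0,0,0,-6.9,0,0,0,-6.9,0,0,0,-6.9,0,0,0,-6.9,0,0,0,-6.9])

```text
time: 33.28
ee_pos: [0.5663, 0.3498, 0.2007]
eef_rot: [0.119, 0.993, -0.0, -0.0]
ft_force: [-0.4, 0.3, -0.1]
width: 0.0835
grip_force: 0.0
```

Call:
arm_command(moves=[0,0,0,-6.9,0,0,2,0,0,0,2,0,0,0,2,0,0,0,0,0,0,0,0,0])

```text
time: 33.78
ee_pos: [0.5659, 0.3497, 0.1405]
eef_rot: [0.062, 0.998, -0.001, -0.001]
ft_force: [-0.5, 0.6, 1.2]
width: 0.0837
grip_force: 0.0
```

Run:
```python
from h import *
plan([.5685,.3495,.024],3.0236)
```

```text
t 33.78 pos [0.5659 0.3497 0.1405] psi 3.0177 j7 1.04 F [-0.5  0.6  1.2] w 0.0837 | shift cm [-0.28  0.04 11.65] turn -0.34
```

Call:
arm_command(moves=[-0.25,0,2.5,0,0,0,3,0,0,0,2.8,0,0,0,1.9,0,0,0,1,0,0,0,0.4,0,0,0,0,0,0,0,0,0])

```text
time: 34.45
ee_pos: [0.5701, 0.3504, 0.0272]
eef_rot: [0.062, 0.998, 0.001, 0.001]
ft_force: [-0.1, 0.4, 0.2]
width: 0.0836
grip_force: 0.0
```

Call:
arm_command(moves=[0,0,0,0,0,0,0,0,0,0,0,0,0,0,0,0,0,0,0,0,0,0,0,0], fingers=0)

```text
time: 34.95
ee_pos: [0.5692, 0.35, 0.0257]
eef_rot: [0.062, 0.998, 0.0, 0.0]
ft_force: [-0.3, -0.5, 2.8]
width: 0.0556
grip_force: 8.0
```

Call:
arm_command(moves=[0,0,-1,0,0,0,-2,0,0,0,-3,0,0,0,-3.5,0,0,0,-3.5,0,0,0,-3.5,0,0,0,0,0])

```text
time: 35.53
ee_pos: [0.5721, 0.3508, 0.1991]
eef_rot: [0.062, 0.998, 0.003, 0.004]
ft_force: [0.9, 0.1, 0.8]
width: 0.0556
grip_force: 8.0
```

Call:
arm_command(moves=[0,0,0,6.9,0,0,0,6.9,0,0,0,6.9,0,0,0,6.9,0,0,0,6.9,0,0,0,6.9,0,0,0,6.9,0,0,0,6.9,0,0,0,6.9,0,0,0,6.9,0,0,0,6.9,0,0,0,6.9])

```text
time: 36.53
ee_pos: [0.5691, 0.3499, 0.191]
eef_rot: [0.709, 0.706, 0.0, -0.0]
ft_force: [-0.1, -0.5, -0.1]
width: 0.0559
grip_force: 8.0
```

Call:
arm_command(moves=[0,0,0,6.7,0,0,0,0])

```text
time: 36.7
ee_pos: [0.569, 0.35, 0.1907]
eef_rot: [0.748, 0.663, 0.0, 0.0]
ft_force: [0.2, 0.0, -0.4]
width: 0.0556
grip_force: 8.0
```

Run:
```python
from h import *
y=.124
plan([.5953+y*.1177,-.1028+y*.993,.19],1.4528)
```

```text
t 36.7 pos [0.569  0.35   0.1907] psi 1.4505 j7 -0.41 F [ 0.2  0.  -0.4] w 0.0556 | shift cm [-32.24   8.01   0.07] turn -0.13
```

Call:
arm_command(moves=[-3.22,0.8,0,0,-3.22,0.8,0,0,-3.22,0.8,0,0,-3.22,0.8,0,0,-3.22,0.8,0,0,-3.22,0.8,0,0,-3.22,0.8,0,0,-3.22,0.8,0,0,-3.22,0.8,0,0,-3.22,0.8,0,0])

```text
time: 37.53
ee_pos: [0.6117, 0.0193, 0.1909]
eef_rot: [0.745, 0.667, 0.0, -0.0]
ft_force: [0.6, 0.1, 0.3]
width: 0.0562
grip_force: 8.0
```

Call:
arm_command(moves=[0,0,2,0,0,0,2,0,0,0,2,0,0,0,0,0,0,0,0,0,0,0,0,0])

```text
time: 38.03
ee_pos: [0.6122, 0.0208, 0.1318]
eef_rot: [0.746, 0.666, 0.001, 0.0]
ft_force: [0.6, -0.4, -0.6]
width: 0.0559
grip_force: 8.0
```

Run:
```python
from h import *
y=.124
plan([.5953+y*.1177,-.1028+y*.993,.0325],1.4528)
```

```text
t 38.03 pos [0.6122 0.0208 0.1318] psi 1.4576 j7 0.14 F [ 0.6 -0.4 -0.6] w 0.0559 | shift cm [-0.08 -0.24  9.93] turn 0.28
```

Call:
arm_command(moves=[0,-0.2,1.5,0,0,0,2.5,0,0,0,2.5,0,0,0,1.7,0,0,0,1.0,0,0,0,0.7,0,0,0,0,0,0,0,0,0])

```text
time: 38.7
ee_pos: [0.6104, 0.0211, 0.0325]
eef_rot: [0.746, 0.665, 0.001, 0.0]
ft_force: [-0.0, -0.5, -0.3]
width: 0.0558
grip_force: 8.0
```

Call:
arm_command(moves=[0,0,0,0,0,0,0,0,0,0,0,0,0,0,0,0,0,0,0,0,0,0,-1,0,0,0,-2.5,0,0,0,-3.5,0,0,0,-3.5,0,0,0,-3.5,0,0,0,-3.5,0,0,0,-3.5,0], fingers=85)

```text
time: 39.7
ee_pos: [0.6093, 0.0206, 0.244]
eef_rot: [0.747, 0.665, 0.0, 0.0]
ft_force: [1.4, -0.3, -0.4]
width: 0.0743
grip_force: 0.0
```

Call:
arm_command(moves=[4,0,0,0,4,0,0,0,4,0,0,0,4,0,0,0,4,0,0,0,0,0,0,0])

```text
time: 40.2
ee_pos: [0.6314, 0.2306, 0.2408]
eef_rot: [0.743, 0.67, 0.001, -0.001]
ft_force: [-0.4, 1.3, -0.6]
width: 0.074
grip_force: 0.0
```

Run:
```python
from h import *
im=r.camera("top");i=r.camera_info("top");np.save("top5.npy",im)
dishes(im,i)
plan([.58,-.186,.29],3.0236)
crop(im,100,140,280,130,2.8,"pics/top5.png")
```

```text
t 40.25 pos [0.6318 0.2256 0.241 ] psi 1.4638 j7 -0.2 F [ 0.1 -1.1 -0.3] w 0.0739 | shift cm [-41.47  -0.76  -4.91] turn -89.37
```

View pics/top5.png

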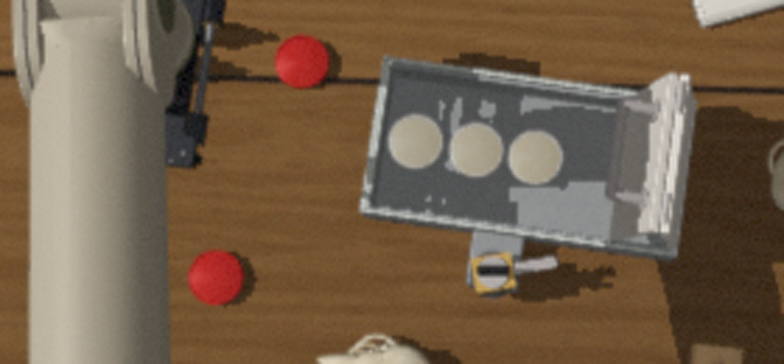

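All three dishes lie flat in a row at crop (415,140), (475,150) and (535,157). The key is in the lock at (493,270) with the tongue turned away. Now I'll close the door.

Call:
arm_command(moves=[0,0,-1,-6.9,0,0,-1,-6.9,0,0,-1,-6.9,0,0,-1,-6.9,0,0,-1,-6.9,0,0,0,-6.9,0,0,0,-6.9,0,0,0,-6.9,0,0,0,-6.9,0,0,0,-6.9,0,0,0,-6.9,0,0,0,-6.9], fingers=27)

```text
time: 41.25
ee_pos: [0.6327, 0.218, 0.2922]
eef_rot: [0.118, 0.993, -0.0, 0.0]
ft_force: [-0.0, -0.3, 1.1]
width: 0.0237
grip_force: 0.0
```

Call:
arm_command(moves=[0,0,0,-6.6,0,-3.5,0,0,0,-3.5,0,0,0,-3.5,0,0,0,-3.5,0,0,0,-3.5,0,0,0,-3.5,0,0,0,-3.5,0,0,0,-3.5,0,0,0,-3.5,0,0,0,-3.5,0,0,0,-3.5,0,0])

```text
time: 42.25
ee_pos: [0.5831, -0.1652, 0.2922]
eef_rot: [0.064, 0.998, 0.0, 0.0]
ft_force: [0.1, 0.1, 0.1]
width: 0.0235
grip_force: 0.0
```

Call:
arm_command(moves=[0,0,0,0,0,0,0,0,0,0,0,0])

```text
time: 42.5
ee_pos: [0.5841, -0.1626, 0.2917]
eef_rot: [0.063, 0.998, 0.0, 0.0]
ft_force: [-0.2, 1.1, -0.8]
width: 0.0234
grip_force: 0.0
```

Run:
```python
from h import *
plan([.5786,-.1846,.198],3.0236)
```

```text
t 42.5 pos [ 0.5841 -0.1626  0.2917] psi 3.0149 j7 1.83 F [-0.2  1.1 -0.8] w 0.0234 | shift cm [ 0.27 -2.25  9.37] turn -0.5
```

Call:
arm_command(moves=[0.27,-1.1,0,-0.5,0,-1.15,0,0,0,0,0,0,0,0,0,0,0,0,2,0,0,0,2,0,0,0,2,0,0,0,2,0,0,0,1.3,0,0,0,0,0,0,0,0,0])

```text
time: 43.42
ee_pos: [0.5791, -0.1838, 0.1985]
eef_rot: [0.058, 0.998, 0.0, -0.0]
ft_force: [0.5, 0.4, 1.2]
width: 0.0232
grip_force: 0.0
```

Call:
arm_command(moves=[0,0,0,0,0,0,0,0,0,0,0,0,0,0,0,0,0,0,0,0,0,0,0,0], fingers=0, squeeze=20)

```text
time: 43.92
ee_pos: [0.5796, -0.1844, 0.1994]
eef_rot: [0.058, 0.998, 0.0, 0.001]
ft_force: [-0.2, 0.0, 6.0]
width: 0.0115
grip_force: 20.0
```

Run:
```python
from h import *
plan([.5786,-.1846,.198],3.0236)
```

```text
t 43.92 pos [ 0.5796 -0.1844  0.1994] psi 3.0249 j7 1.91 F [-0.2  0.   6. ] w 0.0115 | shift cm [ 0.1  -0.03  0.14] turn 0.07
```

Call:
arm_command(moves=[0,0.89,-0.09,0,0,0.87,-0.06,0,0,0.84,-0.03,0,0,0.82,0.01,0,0,0.79,0.04,0,0,0.76,0.08,0,0,0.73,0.11,0,0,0.7,0.15,0,0,0.66,0.18,0,0,0.62,0.21,0,0,0.58,0.24,0,0,0.55,0.28,0])

```text
time: 44.92
ee_pos: [0.589, -0.0967, 0.1865]
eef_rot: [0.058, 0.998, -0.001, -0.0]
ft_force: [4.7, -7.1, -4.6]
width: 0.0113
grip_force: 20.0
```

Call:
arm_command(moves=[0,0.5,0.31,0,0,0.46,0.34,0,0,0.42,0.37,0,0,0.37,0.4,0,0,0.33,0.42,0,0,0.28,0.45,0,0,0.23,0.48,0,0,0.19,0.5,0,0,0.14,0.52,0,0,0,0,0])

```text
time: 45.75
ee_pos: [0.5924, -0.0682, 0.1482]
eef_rot: [0.058, 0.998, -0.001, -0.0]
ft_force: [4.1, -6.3, -5.0]
width: 0.0113
grip_force: 20.0
```

Run:
```python
from h import *
a=.35
h=np.array([-.160+.190*np.cos(a)+.045*np.sin(a)-.030, .13*np.sin(a)+.045*np.cos(a)-.045])
plan([.592+h[0]*.1177,-.0717+h[0]*.993,.106+h[1]],3.0236)
```

```text
t 45.75 pos [ 0.5924 -0.0682  0.1482] psi 3.0246 j7 1.72 F [ 4.1 -6.3 -5. ] w 0.0113 | shift cm [-0.    0.04  0.04] turn 0.06
```

Call:
arm_command(moves=[0,0.09,0.54,0,0,0.04,0.56,0,0,-0.01,0.58,0,0,-0.06,0.6,0,0,-0.1,0.62,0,0,-0.15,0.63,0,0,-0.2,0.66,0,0,0,0.2,0,0,0,0,0,0,0,0,0])

```text
time: 46.58
ee_pos: [0.5921, -0.071, 0.1049]
eef_rot: [0.058, 0.998, 0.0, -0.0]
ft_force: [3.0, 1.3, -3.8]
width: 0.0109
grip_force: 20.1
```

Run:
```python
from h import *
plan([.592,-.0717,.1055],3.0236)
```

```text
t 46.58 pos [ 0.5921 -0.071   0.1049] psi 3.0253 j7 1.75 F [ 3.   1.3 -3.8] w 0.0109 | shift cm [ 0.01 -0.07 -0.06] turn 0.1
```

Call:
arm_command(moves=[0,0,0.2,0,0,0,0.2,0,0,0,0,0,0,0,0,0])

```text
time: 46.92
ee_pos: [0.5922, -0.0718, 0.1018]
eef_rot: [0.058, 0.998, 0.0, 0.0]
ft_force: [-0.5, 0.3, 4.0]
width: 0.0107
grip_force: 19.7
```

Call:
arm_command(moves=[0,0,0,0,0,0,0,0,0,0,0,0,0,0,0,0,0,0,0,0,0,0,-2,0,0,0,-2.5,0,0,0,0,0], fingers=35)

```text
time: 47.58
ee_pos: [0.5942, -0.0722, 0.1505]
eef_rot: [0.059, 0.998, 0.0, 0.003]
ft_force: [0.3, -0.4, 0.6]
width: 0.0301
grip_force: 0.0
```

Call:
arm_command(moves=[0,0,0,0,0,0,0,0,0,0,0,0,0,0,0,0,0,0,0,0,0,0,0.6,0,0,0,0.6,0,0,0,0.2,0,0,0,0,0], fingers=0)

```text
time: 48.33
ee_pos: [0.5917, -0.0715, 0.1313]
eef_rot: [0.058, 0.998, -0.0, -0.001]
ft_force: [-0.3, -0.3, -0.2]
width: 0.0004
grip_force: 0.0
```

Call:
arm_command(moves=[0,0,0.2,0,0,0,0.2,0,0,0,0.2,0,0,0,0,0,0,0,0,0])

```text
time: 48.75
ee_pos: [0.5928, -0.0718, 0.1292]
eef_rot: [0.059, 0.998, 0.001, 0.001]
ft_force: [-10.8, 1.9, 27.0]
width: 0.0005
grip_force: 13.6
```

Contact at TCP z≈0.129, which is the shut bar's top, took 27 N, so the door is shut. Back to the key.

Call:
arm_command(moves=[0,0,-2,0,0,0,-3,0,0,0,-3.5,0,3.2,-0.23,0,0,3.2,-0.23,0,0,3.2,-0.23,0,0,3.2,-0.23,0,0,0,0,0,7,0,0,0,7,0,0,0,7,0,0,0,7,0,0,0,7], fingers=55)

```text
time: 49.75
ee_pos: [0.4641, -0.0658, 0.2116]
eef_rot: [0.359, 0.933, 0.0, 0.0]
ft_force: [0.2, 0.2, -0.4]
width: 0.048
grip_force: 0.0
```

Call:
arm_command(moves=[0,0,0,7,0,0,0,7,0,0,0,7,0,0,0,7,0,0,0,7,0,0,0,7,0,0,0,7,0,0,0,0,0,0,0,0])

```text
time: 50.5
ee_pos: [0.4641, -0.0659, 0.2115]
eef_rot: [0.71, 0.704, 0.0, 0.0]
ft_force: [0.6, 0.3, -0.1]
width: 0.0479
grip_force: 0.0
```

Run:
```python
from h import *
plan([.464,-.0659,.1122],1.557)
```

```text
t 50.5 pos [ 0.4641 -0.0659  0.2115] psi 1.5625 j7 0.03 F [ 0.6  0.3 -0.1] w 0.0479 | shift cm [ 0.   -0.01  9.93] turn 0.31
```

Call:
arm_command(moves=[0,0,2.5,0,0,0,3,0,0,0,2.5,0,0,0,1.2,0,0,0,0.7,0,0,0,0,0,0,0,0,0])

```text
time: 51.08
ee_pos: [0.4644, -0.0659, 0.1129]
eef_rot: [0.711, 0.703, 0.0, 0.0]
ft_force: [0.3, 0.4, -0.9]
width: 0.048
grip_force: 0.0
```

Call:
arm_command(moves=[0,0,0,0,0,0,0,0,0,0,0,0,0,0,0,0,0,0,0,0,0,0,0,0,0,0,0,0,0,0,0,0], fingers=0, squeeze=25)

```text
time: 51.75
ee_pos: [0.4641, -0.0658, 0.1125]
eef_rot: [0.711, 0.703, 0.0, -0.0]
ft_force: [-0.8, 0.3, 1.7]
width: 0.009
grip_force: 25.0
```

Call:
arm_command(moves=[0,0,0,-6,0,0,0,-6,0,0,0,-6,0,0,0,-6,0,0,0,-6,0,0,0,-6,0,0,0,-6,0,0,0,-6,0,0,0,-6,0,0,0,-6,0,0,0,-6,0,0,0,-6])

```text
time: 52.75
ee_pos: [0.4637, -0.0662, 0.1124]
eef_rot: [0.16, 0.987, -0.0, -0.0]
ft_force: [-2.7, -1.4, 2.5]
width: 0.0089
grip_force: 25.0
```

Call:
arm_command(moves=[0,0,0,-6,0,0,0,-6,0,0,0,-6,0,0,0,0,0,0,0,0,0,0,0,0])

```text
time: 53.25
ee_pos: [0.4638, -0.0662, 0.1124]
eef_rot: [0.008, 1.0, -0.0, -0.0]
ft_force: [-3.7, -3.2, 3.9]
width: 0.0088
grip_force: 25.0
```

Run:
```python
from h import *
plan([.464,-.0659,.1122],3.22)
print(r.read_state()["torque"])
```

```text
t 53.25 pos [ 0.4638 -0.0662  0.1124] psi 3.1258 j7 1.67 F [-3.7 -3.2  3.9] w 0.0088 | shift cm [-0.01  0.03  0.02] turn -5.4
[-0.8083873   0.74465889  0.06776228]
```

Call:
arm_command(moves=[0,0,0,-3,0,0,0,-3,0,0,0,0,0,0,0,0])

```text
time: 53.58
ee_pos: [0.4639, -0.0663, 0.1124]
eef_rot: [-0.044, 0.999, -0.0, -0.0]
ft_force: [-3.3, -4.7, 3.8]
width: 0.0089
grip_force: 25.0
```

Run:
```python
from h import *
plan([.464,-.0659,.1122],3.0236)
print(r.read_state()["torque"])
```

```text
t 53.58 pos [ 0.4639 -0.0663  0.1124] psi -3.0526 j7 1.78 F [-3.3 -4.7  3.8] w 0.0089 | shift cm [-0.02  0.04  0.02] turn 11.86
[-0.98001798  0.86595953  0.07136895]
```

Call:
arm_command(moves=[0,0,0,-4,0,0,0,0,0,0,0,0])

```text
time: 53.83
ee_pos: [0.4639, -0.0664, 0.1124]
eef_rot: [-0.079, 0.997, -0.0, -0.0]
ft_force: [-3.6, -4.2, 5.1]
width: 0.009
grip_force: 25.0
```

Run:
```python
from h import *
plan([.464,-.0659,.1122],3.0236)
print(r.read_state()["torque"])
```

```text
t 53.83 pos [ 0.4639 -0.0664  0.1124] psi -2.9837 j7 1.85 F [-3.6 -4.2  5.1] w 0.009 | shift cm [-0.02  0.04  0.02] turn 15.81
[-0.89196723  0.83941201 -0.3947559 ]
```

Call:
arm_command(moves=[0,0,0,6.5,0,0,0,6.5,0,0,0,0,0,0,0,0,0,0,-0.5,0,0,0,-1,0,0,0,-1.5,0,0,0,-2,0,0,0,-2.5,0,0,0,0,0,0,0,0,0])

```text
time: 54.75
ee_pos: [0.4649, -0.0657, 0.1891]
eef_rot: [0.032, 0.999, 0.001, 0.002]
ft_force: [-0.3, -0.1, -1.5]
width: 0.0087
grip_force: 25.0
```

Run:
```python
from h import *
plan([.3634,-.3084,.187],3.0486)
im=r.camera("wrist"); np.save("w7.npy",im)
```

```text
t 54.75 pos [ 0.4649 -0.0657  0.1891] psi 3.0784 j7 1.56 F [-0.3 -0.1 -1.5] w 0.0087 | shift cm [  8.6  -24.86   0.15] turn 1.71
```

Call:
arm_command(moves=[1.08,-3.11,0,0,1.08,-3.11,0,0,1.08,-3.11,0,0,1.08,-3.11,0,0,1.08,-3.11,0,0,1.08,-3.11,0,0,1.08,-3.11,0,0,1.08,-3.11,0,0,0,0,0,1.7,0,0,0,0,0,0,0,0])

```text
time: 55.72
ee_pos: [0.3617, -0.3079, 0.1867]
eef_rot: [0.047, 0.999, 0.0, -0.001]
ft_force: [-0.2, -0.2, -0.6]
width: 0.0088
grip_force: 25.0
```

Run:
```python
from h import *
plan([.3634,-.3084,.069],3.0486)
i=r.camera_info("wrist");im=r.camera("wrist")
import pickle; pickle.dump(i,open("w8.pkl","wb")); top=r.camera("top")
a=cv2.resize(np.ascontiguousarray(im[150:300,160:400]),None,fx=3.3,fy=3.3,interpolation=cv2.INTER_CUBIC)[:400]
b=cv2.resize(np.ascontiguousarray(top[150:250,225:385]),(320,200)); b2=cv2.resize(np.ascontiguousarray(top[205:255,260:380]),(472,200),interpolation=cv2.INTER_CUBIC)
c=np.vstack([a,np.hstack([b,b2])]); print(c.shape); cv2.imwrite("pics/f.png",c[:,:,::-1])
```

```text
t 55.72 pos [ 0.3617 -0.3079  0.1867] psi 3.0485 j7 2.12 F [-0.2 -0.2 -0.6] w 0.0088 | shift cm [-0.19 -0.04 11.77] turn -0.01
(600, 792, 3)
```

View pics/f.png

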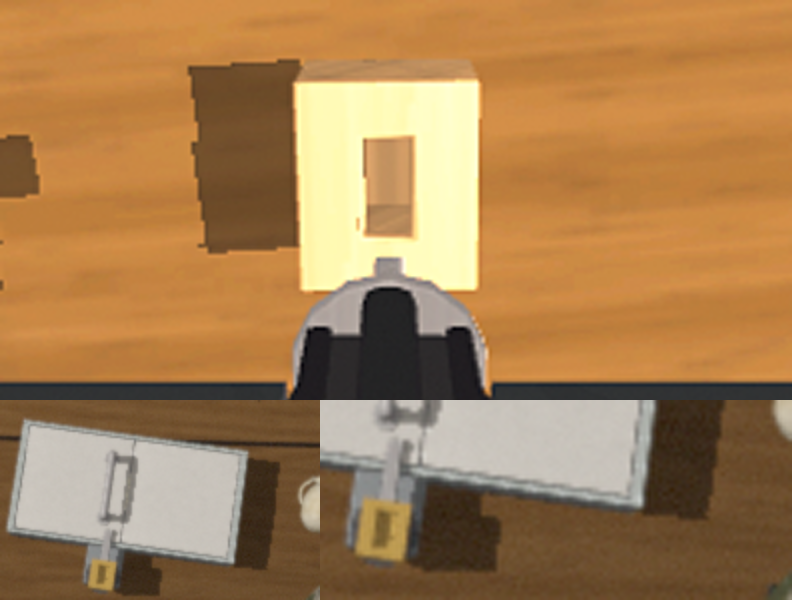

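The door is flat, the tongue lies over the lead panel (locked), and the key is straight above the stand slot, centred at crop (389,187). I'll insert it.

Run:
```python
from h import *
import pickle;i=pickle.load(open("w8.pkl","rb"));s,e,M=pose();z=e[2]-.024
print("slot rel",M.T@(px2w(i,160+389/3.3,150+187/3.3,.04)-e),"flange edge",M.T@(px2w(i,160+389/3.3,150+274/3.3,z)-e))
```

```text
slot rel [-0.00209032 -0.00058483  0.14696119] flange edge [ 0.01755349 -0.00073278  0.02401314]
```

Call:
arm_command(moves=[-0.25,0,2,0,0,0,3,0,0,0,2.3,0,0,0,0,0,0,0,0,0,0,0,0.8,0,0,0,0.8,0,0,0,0.6,0,0,0,0,0,0,0,0,0])

```text
time: 56.65
ee_pos: [0.3642, -0.3088, 0.0924]
eef_rot: [0.047, 0.999, 0.0, -0.0]
ft_force: [0.3, 0.4, -0.7]
width: 0.0089
grip_force: 25.0
```

Call:
arm_command(moves=[0,0,0.6,0,0,0,0.6,0,0,0,0.6,0,0,0,0.4,0,0,0,0,0,0,0,0,0])

```text
time: 57.15
ee_pos: [0.3642, -0.3088, 0.07]
eef_rot: [0.047, 0.999, 0.0, -0.0]
ft_force: [-0.1, 0.4, -1.3]
width: 0.0086
grip_force: 25.0
```

Call:
arm_command(moves=[0,0,0.15,0,0,0,0,0,0,0,0,0])

```text
time: 57.4
ee_pos: [0.3643, -0.3089, 0.0696]
eef_rot: [0.047, 0.999, 0.0, 0.0]
ft_force: [-4.9, 5.2, 18.3]
width: 0.0088
grip_force: 25.0
```

Call:
arm_command(moves=[0,0,0,0,0,0,0,0,0,0,0,0,0,0,0,0,0,0,0,0,0,0,0,0,0,0,0,0,0,0,-1,0,0,0,-2.5,0,0,0,-3.5,0,0,0,-3.5,0,0,0,0,0], fingers=50)

```text
time: 58.4
ee_pos: [0.3663, -0.3112, 0.18]
eef_rot: [0.048, 0.999, -0.001, 0.004]
ft_force: [0.5, -1.1, 1.6]
width: 0.0436
grip_force: 0.0
```

Call:
arm_command(moves=[0,0,-2,0,0,0,0,0,0,0,0,0,0,0,0,0])

```text
time: 58.73
ee_pos: [0.3642, -0.3087, 0.1937]
eef_rot: [0.047, 0.999, 0.0, 0.0]
ft_force: [-0.4, -0.1, -0.9]
width: 0.0434
grip_force: 0.0
```

Run:
```python
from h import *
plan([.3634,-.3084,.069],3.0486)
i=r.camera_info("wrist");im=r.camera("wrist").astype(int)
print([np.round(w2px(i,[.364,-.308,z])) for z in(.045,.091)])
g=im.max(2);g[260:]=255
m=((g<75)).astype(np.uint8); m[:, :200]=0; m[:,360:]=0
n,l,st,c=cv2.connectedComponentsWithStats(m); print([(list(st[k]),c[k].round(1)) for k in range(1,n) if st[k][4]>60])
s=((im.min(2)>150)&(im.max(2)-im.min(2)<40)).astype(np.uint8); s[260:]=0
n,l,st,c=cv2.connectedComponentsWithStats(s); print([(list(st[k]),c[k].round(1)) for k in range(1,n) if st[k][4]>60])
```

```text
t 58.73 pos [ 0.3642 -0.3087  0.1937] psi 3.0476 j7 2.11 F [-0.4 -0.1 -0.9] w 0.0434 | shift cm [8.000e-02 1.000e-02 1.247e+01] turn -0.06
[array([279., 203.]), array([279., 218.])]
[([np.int32(287), np.int32(0), np.int32(60), np.int32(52), np.int32(191)], array([315.7,  32.8])), ([np.int32(200), np.int32(52), np.int32(86), np.int32(10), np.int32(101)], array([242.8,  56.2])), ([np.int32(272), np.int32(188), np.int32(10), np.int32(51), np.int32(444)], array([276.4, 213. ])), ([np.int32(216), np.int32(249), np.int32(21), np.int32(11), np.int32(172)], array([226.5, 255. ])), ([np.int32(318), np.int32(249), np.int32(21), np.int32(11), np.int32(172)], array([327.9, 255.1]))]
[([np.int32(0), np.int32(0), np.int32(316), np.int32(81), np.int32(19896)], array([143.3,  32.2])), ([np.int32(322), np.int32(0), np.int32(238), np.int32(44), np.int32(3550)], array([479.8,  19.5])), ([np.int32(279), np.int32(187), np.int32(17), np.int32(34), np.int32(336)], array([287.7, 203.4])), ([np.int32(260), np.int32(188), np.int32(14), np.int32(32), np.int32(289)], array([266.6, 203.6]))]
```

Run:
```python
from bench import r
print(r.close_job())
```

```text
the job is handed in; nothing more can be done
None
```

I handed the job in at about 59 s of robot time, but no verdict came back. By the last images and force readings, the three dishes lie flat in the cabinet, the door is shut and locked, and the key is upright in its stand.

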